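# Put the whetstone and the grinding disc away on edge

### The arm

A 6-joint arm with a two-finger parallel gripper is mounted at the origin on a cart in front of the work surface, level with it; the furniture and walls round the work are solid. World frame = base frame: x ahead of the robot, y to its left, z up, the work surface at z = 0. Lengths are in m, angles in rad, forces in N, time in s.
With the tool pointing down it reaches from about 0.325 to 0.85 m from the base axis. Payload 4.4 kg.
Tool frame: the origin (TCP) lies on the centre line of the jaws, within the pads' length; the fingertips stand 11 mm ahead of it and the grasp point (between the pads) lies 8 mm behind it; z points along the fingers, x is the direction in which the jaws open and shut, and the axes are right-handed (so a half turn about z gives the same grasp; the last joint's range is limited). The gripper opens to 94 mm and grips with 3 to 60 N. Pads are 16 mm wide; open, the fingers measure 119 mm over their backs; the gripper's body (75 mm by 177 mm) begins 78 mm behind the grasp point.
Start: joints at [-1.456, 0.207, 1.542, -0, 1.393, -0.15], TCP at [0.15, -0.555, 0.183] pointing down, gripper open.
Joint ranges: [-2.73, 2.73], [-0.86, 2.22], [0.23, 2.46], [-1.11, 4.25], [0.08, 2.63], [-2.82, 2.82]. Speed limits (rad/s): [2.79, 2.79, 3.14, 3.14, 3.14, 3.14].

### API

Orientations are given as a unit quaternion [w, x, y, z].
In Python, from station import status, vision, order gives the robot as it stands.
- The arm moves only by the tool step_arm, never from a script. Its argument "commands" is a list of rows, each a list of 3 entries, a list of its own where there are three numbers: the closure, from 0 (fully open) to 1 (shut), then the shift along the tool's x, y, z in cm, then the turn about the tool's z in rad. In form: [[jaw, [dx, dy, dz], yaw], ...]. A call has 1 to 12 rows; each row is the pose to reach, as a shift and turn from the pose measured when the call began, along the tool's axes at that moment; what a row does not reach only later rows make up. A row lasts 1/12 s, in which the tool goes at most 41.7 mm and 7.16 degrees, less where a joint would pass 70% of its speed; a pose out of reach is approached as far as the arm can. A call with a gripper value outside its range is refused whole. The fingers move at their own pace and stop on an object; "squeeze" is the grip in N (left out, the last holds). Time passes only in rows, so rows that repeat a pose let the fingers close. It gives the time, the measured TCP pose, the force and the opening at its end, in the units of the state.
- status.sense(): the state, without advancing time (a new reading comes with each control period).
- vision.snapshot(name): name is "scene" or "top" or "wrist"; returns the picture (400x640x3 uint8, red, green, blue); there is no depth.
- vision.camera_model(name): a dict with "fx", "fy", "cx", "cy" (pixels), "k1" (the pictures are not rectified: a ray, as slopes to the right and down, at radius r is drawn at 1 + k1 r^2 times it, then the intrinsics apply), "world_to_cam" (4x4, takes a point from world to camera coordinates). Camera axes: x right, y down, z forward; pixel columns grow to the right and rows downward; lengths in m; the calibration is good to about 2 mm. A picture is of the moment at which its call begins: read the wrist's pose just before it. camera_model takes no time and is no camera call; for the wrist camera it gives the pose at the moment of the call.
- order.hand_in(): hands the job in, once; it reports no verdict.
The state is a dict: "t": time; "joint_positions": joint angles; "dq": joint speeds; "joint_efforts": joint torques, N m; "tcp_pos": TCP position; "tool_rot": TCP orientation; "wrist_force": force on the tool from outside, world axes, zero at the start; "moment": the same for the moment, N m; "opening": opening from 0.0 (shut) to 1.0 (fully open).
Only numpy, scipy, OpenCV 4.12 (cv2) and the standard library are available. Lean on these libraries where they do the work, as an engineer would, in place of code of your own. Each camera call takes 0.05 s, during which the arm holds its last target.

### The job

Put the abrasives away: take the large whetstone and the large grinding disc off the sloping stand and stand each upright on edge in the empty place of its own rack, the stone on its long edge in the empty sheet-metal channel, roughly centred along it, and the disc on the two cross rails between the empty set of wire tines. Both are brittle, so lower them in rather than letting them fall, and leave the smaller stone and disc and the other things on the bench where they are.

Things in the scene. Friction and masses are not known exactly. Their poses are not given: they have to be found in the camera images.
- parking_stand: Fixed wooden stand, base 140 (x) x 180 (y) x 14 mm, two sloping bays at y = -50 and +50 mm. In each an item leans on a ledge 26 mm above the bench and on two uprights (80 mm clear between, reaching 60 mm up its back), its upper edge leaning 0.38 rad from vertical towards the stand's +y. Which item is in which bay varies. Origin: centre under the base. A vise and a torch stand rise to its right.
- stone: Large whetstone, a grey flat slab 130 (its x) x 8 (its y, thickness) x 75 mm (its z, height), 0.15 to 0.3 kg. It starts leaning in a bay of the stand on its long edge. Origin: middle of the lower long edge, at mid-thickness; z runs up the slab, y is normal to its faces.
- disc: Large grinding disc, dark grey with a paper ring and a steel hub (flush for handling), 110 mm diameter, 8 mm thick, 0.13 to 0.25 kg. It starts leaning on its rim in the other bay. Origin: lowest point of the rim as it stands at the start, at mid-thickness; the disc's centre is 55 mm along z, y is the disc's axis.
- stone_center (a point): Centre of the large stone, 37.5 mm along z from its origin.
- disc_center (a point): Centre of the large disc, 55 mm along z from its origin.
- stone_rack: Fixed rack: wooden base 140 (x) x 110 (y) x 12 mm, two folded sheet-metal channels along x, 120 mm long, open-ended, at y = -26 (holds the small stone) and +26 mm (empty). Each is 12 mm wide inside, flaring to about 22 mm at the mouth, lips 46 mm above the bench. Origin: centre under the base, z up. The two racks may swap places.
- stone_slot (a point): Middle of the floor of the empty channel, 12 mm above the bench; axes as the stone rack. The middle of the stone's lower long edge belongs here.
- disc_rack: Fixed rack: wooden base 120 (x) x 110 (y) x 15 mm. Two 8 mm rails along y at x = -26 and +26 mm, axes 21 mm above the bench, carry the rim. Two sets of four 5 mm wire tines at y = -26 (holds the small disc) and +26 mm (empty): tines at x = -16 and +16 mm either side of a 12 mm gap flaring to 22 mm at the tips, 70 mm above the bench. Origin: centre under the base.
- disc_slot (a point): Lowest point of the large disc when it sits on both rails in the empty set of tines, 19 mm above the bench; axes as the disc rack.
- small_stone: Small whetstone 100 x 8 x 50 mm already standing in the stone rack; bystander, top 62 mm above the bench. Origin: middle of its lower edge.
- small_disc: Small grinding disc, 75 mm diameter, 8 mm thick, already standing in the disc rack; bystander, top 91 mm above the bench. Origin: lowest point of its rim.
- brass_stub: Brass rod stub 18 mm diameter, 62 mm tall, standing between the racks; bystander. Origin: centre of its underside.
- flux_tin: Round tin, 67 mm diameter, 31 mm tall, behind the racks; bystander. Origin: centre of its underside.
- tape_measure: Yellow tape measure 32 x 74 x 60 mm behind the stand; bystander. Origin: centre of its underside.
Not all that is in view belongs to the job. Leave any purple look-alike of the disc alone.

How it is judged:
By the outcome, as a careful person would: the job done as asked, in the order asked, and still so for the second after the job is handed in, with the robot touching nothing.
It also fails if it takes over 58 s, if anything falls off the work surface, if the arm or the gripper's body presses on something with over 40 N, if the wrist force passes 120 N, or if a joint passes its speed limit or range.

## Working session

There is one attempt and no reset: what is moved stays moved. The work goes in short steps, Python scripts to look and compute and a tool call to move; the robot and the scene stay as the last step left them, time stands still between calls to the robot, and variables do not carry over. Pictures are saved under pics/ and viewed, and the job is handed in when it is done.

Besides the shell and the picture viewer there is one more tool, called as a command line: name --argument value ..., lists and objects as JSON in quotes. step_arm: Moves the arm, as the interface text tells. Its arguments: {"type":"object","properties":{"commands":{"type":"array","items":{"type":"array"}},"squeeze":{"type":"number"}},"required":["commands"]}

```bash
mkdir -p pics; ls; python3 - <<'E'
from station import status, vision
import cv2
print(status.sense())
for n in("scene","top","wrist"):
    m=vision.camera_model(n);print(n,m)
    cv2.imwrite(f"pics/{n}0.png",vision.snapshot(n)[:,:,::-1])
E
```

```text
pics
{'t': 0.0, 'joint_positions': array([-1.45649170e+00,  2.07424382e-01,  1.54297337e+00,  6.77885672e-06,
        1.39345458e+00, -1.50502019e-01]), 'dq': array([-4.60280871e-04, -1.12839925e-04,  2.45292704e-04, -1.71574496e-03,
       -2.88243583e-05, -2.07547871e-03]), 'joint_efforts': array([ 1.53187018e-03, -3.70869362e+01, -2.81417888e+01,  6.98578265e-02,
        3.60573130e-02, -1.75938426e-04]), 'tcp_pos': array([ 0.15038193, -0.55409823,  0.18207916]), 'tool_rot': array([-8.15561712e-04,  7.94266923e-01, -6.07567921e-01, -7.81928064e-04]), 'wrist_force': array([-0.2120223 , -0.16491629, -0.03740324]), 'moment': array([0.00823471, 0.06131917, 0.01059871]), 'opening': 0.9966415533144902}
scene {'fx': 439.42423183746746, 'fy': 439.42423183746746, 'cx': 312.96279531063175, 'cy': 196.83586363937093, 'k1': -0.06199371744641749, 'world_to_cam': array([[-0.82137336, -0.57038439, -0.00273125,  0.40827892],
       [-0.36776257,  0.53323895, -0.76184442,  0.31094895],
       [ 0.43600057, -0.62475425, -0.64775429,  1.18869356],
       [ 0.        ,  0.        ,  0.        ,  1.        ]])}
top {'fx': 429.47492615194597, 'fy': 429.47492615194597, 'cx': 318.0021055796256, 'cy': 199.1118183374969, 'k1': -0.0658580995046747, 'world_to_cam': array([[ 0.26504243, -0.96417951,  0.0105058 , -0.2145012 ],
       [-0.75420156, -0.21408569, -0.6207635 ,  0.43354102],
       [ 0.6007766 ,  0.15660518, -0.78392748,  1.26486878],
       [ 0.        ,  0.        ,  0.        ,  1.        ]])}
wrist {'fx': 357.7845638187533, 'fy': 357.7845638187533, 'cx': 320.48426138458984, 'cy': 201.60999688660144, 'k1': -0.033512598888266396, 'world_to_cam': array([[ 0.26367039, -0.96461166, -0.00150425, -0.57442883],
       [-0.92553373, -0.25342745,  0.28135714, -0.03101734],
       [-0.2717816 , -0.07279332, -0.95960195,  0.39093413],
       [ 0.        ,  0.        ,  0.        ,  1.        ]])}
```

View pics/scene0.png

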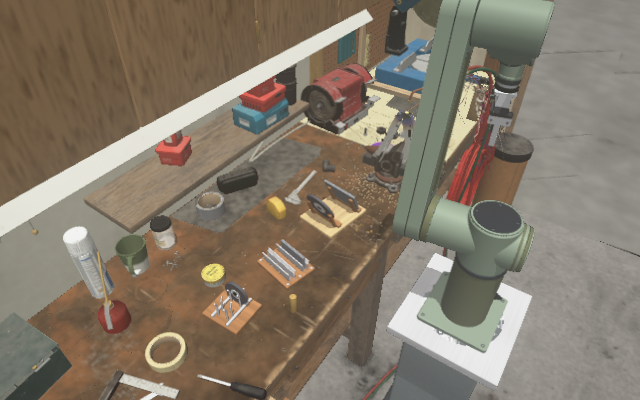

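View pics/top0.png

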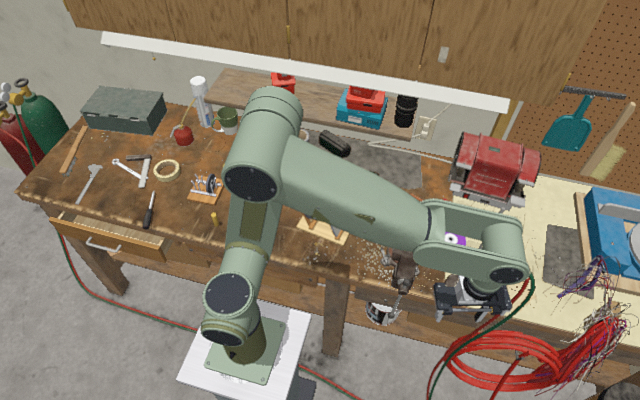

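View pics/wrist0.png

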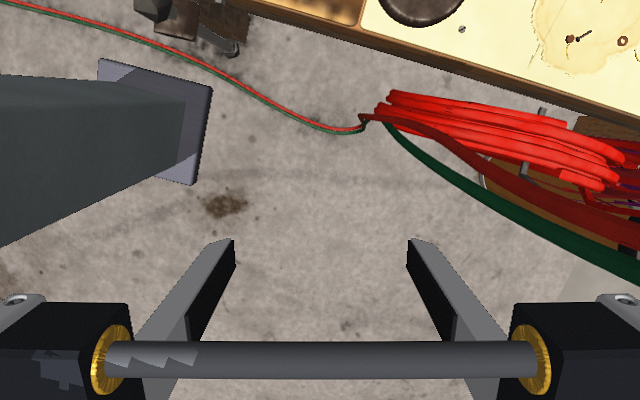

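```bash
cat > h.py <<'E'
import numpy as np, cv2
from station import status, vision, order
from scipy.spatial.transform import Rotation as R
def K(m): return np.array([[m['fx'],0,m['cx']],[0,m['fy'],m['cy']],[0,0,1]]), np.array([m['k1'],0,0,0.])
def ray(m,uv):
    k,d=K(m); uv=np.array(uv,float).reshape(-1,1,2)
    n=cv2.undistortPoints(uv,k,d).reshape(-1,2)
    T=m['world_to_cam']; Rw=T[:3,:3].T; c=-Rw@T[:3,3]
    D=np.c_[n,np.ones(len(n))]@Rw.T
    return c,D/np.linalg.norm(D,axis=1)[:,None]
def onz(m,uv,z):
    c,D=ray(m,uv); return c+D*((z-c[2])/D[:,2])[:,None]
def proj(m,P):
    k,d=K(m);T=m['world_to_cam']
    return cv2.projectPoints(np.array(P,float).reshape(-1,1,3),cv2.Rodrigues(T[:3,:3])[0],T[:3,3],k,d)[0].reshape(-1,2)
def tri(obs): # [(m,uv),...]
    A=np.zeros((3,3));b=np.zeros(3)
    L=[]
    for m,uv in obs:
        c,D=ray(m,[uv]);D=D[0];P=np.eye(3)-np.outer(D,D);A+=P;b+=P@c;L.append((c,P))
    x=np.linalg.solve(A,b); return x,[np.linalg.norm(P@(x-c)) for c,P in L]
def snap(name,tag):
    m=vision.camera_model(name); im=vision.snapshot(name)[:,:,::-1].copy()
    cv2.imwrite(f"pics/{tag}.png",im); np.save(f"pics/{tag}.npy",m); return m,im
def load(tag): return np.load(f"pics/{tag}.npy",allow_pickle=True).item(), cv2.imread(f"pics/{tag}.png")
def crop(im,x0,y0,x1,y1,s,out):
    c=cv2.resize(im[y0:y1,x0:x1],None,fx=s,fy=s,interpolation=cv2.INTER_CUBIC)
    cv2.imwrite(f"pics/{out}.png",c)
def quatR(q): return R.from_quat(np.r_[q[1:],q[0]])
E
python3 - <<'E'
from h import *
im=cv2.imread("pics/scene0.png"); np.save("pics/scene0.npy",vision.camera_model("scene"))
crop(im,190,170,390,330,4,"scene0c")
m=vision.camera_model("scene")
print(onz(m,[(335,208),(286,261),(232,308),(375,148),(293,302)],0.0))
E
```

```text
[[ 0.51372671 -0.15683706  0.        ]
 [ 0.50607109  0.13012443  0.        ]
 [ 0.52419769  0.35041332  0.        ]
 [ 0.57699138 -0.55889403  0.        ]
 [ 0.3987754   0.23855843  0.        ]]
```

View pics/scene0c.png

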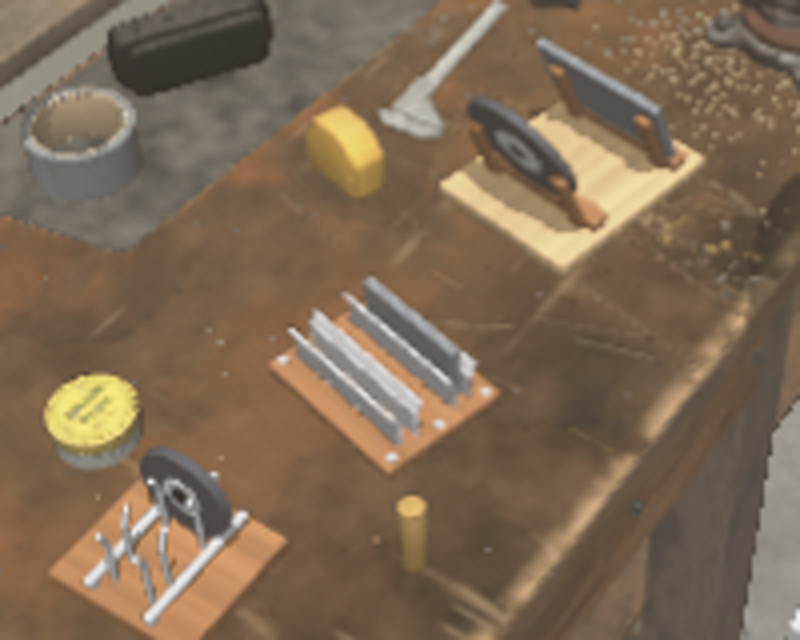

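```bash
python3 - <<'E'
from h import *
im=cv2.imread("pics/scene0.png")
crop(im,330,60,530,210,4,"scene0d")
im=cv2.imread("pics/top0.png")
crop(im,280,200,520,340,3,"top0d")
E
```

```text
(no output)
```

View pics/scene0d.png

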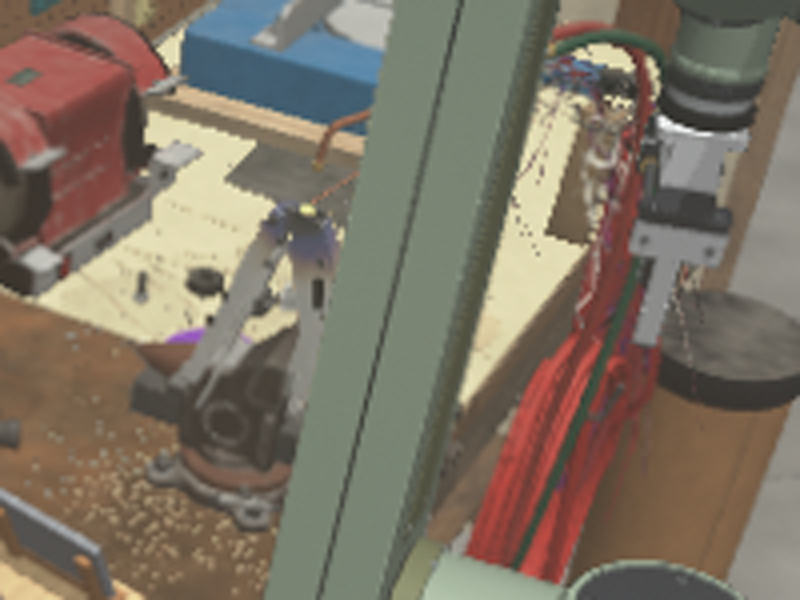

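View pics/top0d.png

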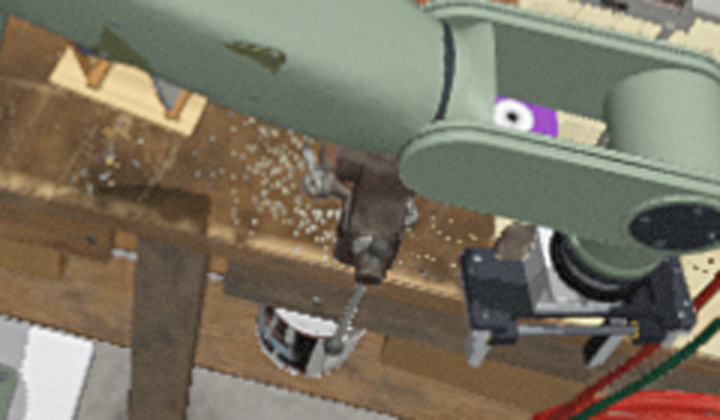

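```bash
cat >> h.py <<'E'
def shift(target,yawdir=None):
    """cm shift in tool axes to reach world target TCP; yaw so tool x is parallel to world angle yawdir"""
    s=status.sense(); Rt=quatR(s['tool_rot']).as_matrix()
    d=Rt.T@(np.array(target)-s['tcp_pos'])*100
    out=[np.round(d,2)]
    xa=np.arctan2(Rt[1,0],Rt[0,0])
    if yawdir is not None:
        # turn about tool z (down) by +a => world angle of x decreases by a
        out.append(round(float(-((yawdir-xa+np.pi/2)%np.pi-np.pi/2)),4))
    print('t',round(s['t'],2),'tcp',s['tcp_pos'].round(4),'xang',round(float(xa),4),'open',round(s['opening'],3),'F',s['wrist_force'].round(2))
    print('shift',*out)
    return d
E
python3 - <<'E'
from h import *
shift([0.42,-0.12,0.38],-np.pi/2)
m=vision.camera_model("wrist");T=m['world_to_cam'];c=-T[:3,:3].T@T[:3,3];s=status.sense()
print(quatR(s['tool_rot']).as_matrix().T@(c-s['tcp_pos']), T[2,:3])
E
```

```text
t 0.15 tcp [ 0.1504 -0.5543  0.1824] xang -1.306 open 1.0 F [ 0.37  0.62 -0.48]
shift [-34.89 -37.39 -19.69] 0.2648
[ 0.00021504 -0.08134491 -0.20077222] [-0.27174806 -0.07306322 -0.95959093]
```

step_arm --commands '[[0, [0, 0, -3], 0], [0, [0, 0, -6], 0], [0, [0, 0, -10], 0], [0, [0, 0, -14], 0], [0, [0, 0, -18], 0], [0, [0, 0, -20], 0], [0, [-2, -3, -20], 0], [0, [-5, -6, -20], 0.05], [0, [-9, -9, -20], 0.1], [0, [-12, -12, -20], 0.15], [0, [-15, -16, -20], 0.2], [0, [-18, -19, -20], 0.26]]'

```text
t: 1.15
tcp_pos: [0.2774, -0.3452, 0.3824]
tool_rot: [-0.001, 0.708, -0.707, -0.001]
wrist_force: [1.2, -0.3, 0.3]
opening: 0.998
```

```bash
python3 - <<'E'
from h import *
shift([0.42,-0.12,0.38],-np.pi/2)
E
```

```text
t 1.15 tcp [ 0.2774 -0.3452  0.3824] xang -1.5695 open 0.998 F [ 1.17 -0.3   0.27]
shift [-22.51 -14.28   0.28] 0.0013
```

step_arm --commands '[[0, [-3, -2, 0], 0], [0, [-6, -4, 0], 0], [0, [-10, -6, 0], 0], [0, [-14, -9, 0], 0], [0, [-18, -11, 0], 0], [0, [-21, -13, 0], 0], [0, [-22.5, -14, 0], 0], [0, [-22.5, -14, 0], 0]]'

```text
t: 1.82
tcp_pos: [0.4187, -0.1159, 0.3825]
tool_rot: [-0.002, 0.71, -0.704, -0.001]
wrist_force: [-0.2, 0.5, -0.8]
opening: 0.999
```

```bash
python3 - <<'E'
from h import *
shift([0.42,-0.12,0.38],-np.pi/2)
for n in("wrist","top"): snap(n,n+"1")
E
```

```text
t 1.82 tcp [ 0.4187 -0.1159  0.3825] xang -1.5622 open 0.999 F [-0.22  0.47 -0.78]
shift [ 0.41 -0.13  0.25] 0.0086
```

View pics/wrist1.png

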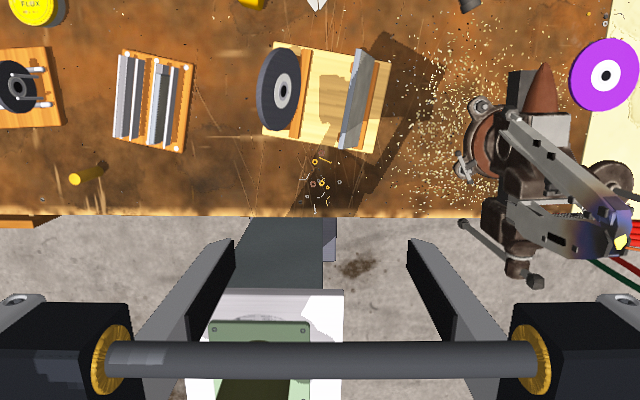

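View pics/top1.png

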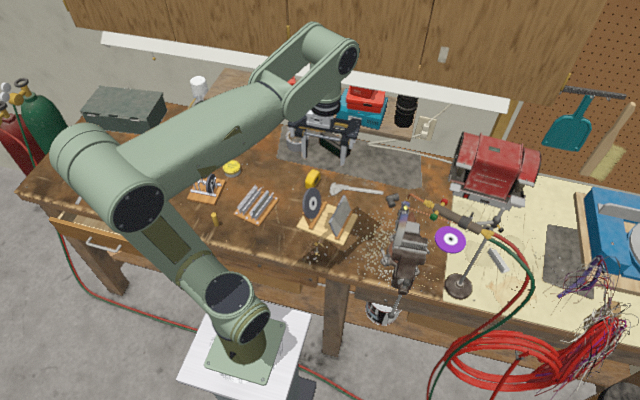

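```bash
python3 - <<'E'
from h import *
m,im=load("wrist1")
crop(im,245,20,405,165,5,"w1a"); crop(im,0,30,210,170,3.8,"w1b")
E
```

```text
(no output)
```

View pics/w1a.png

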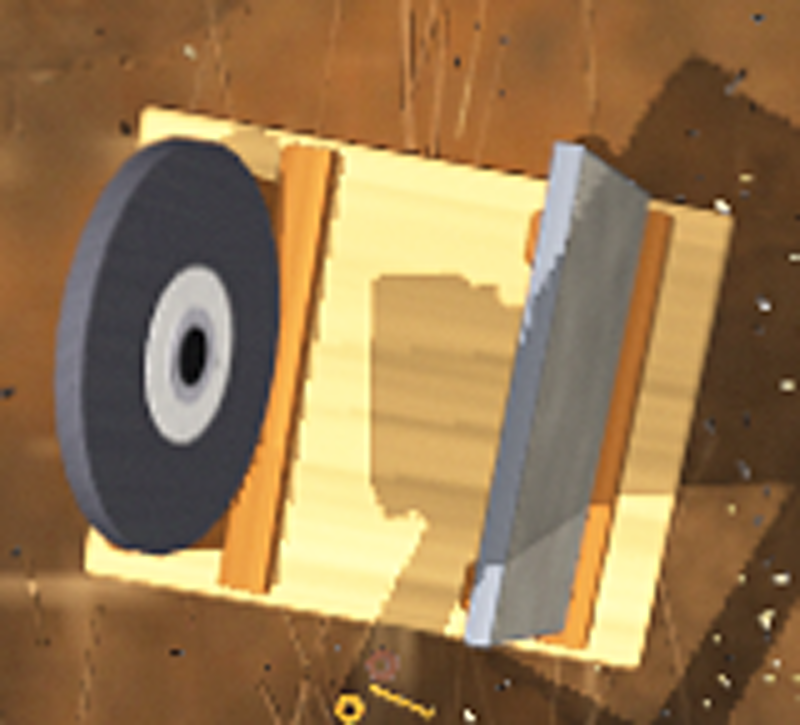

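View pics/w1b.png

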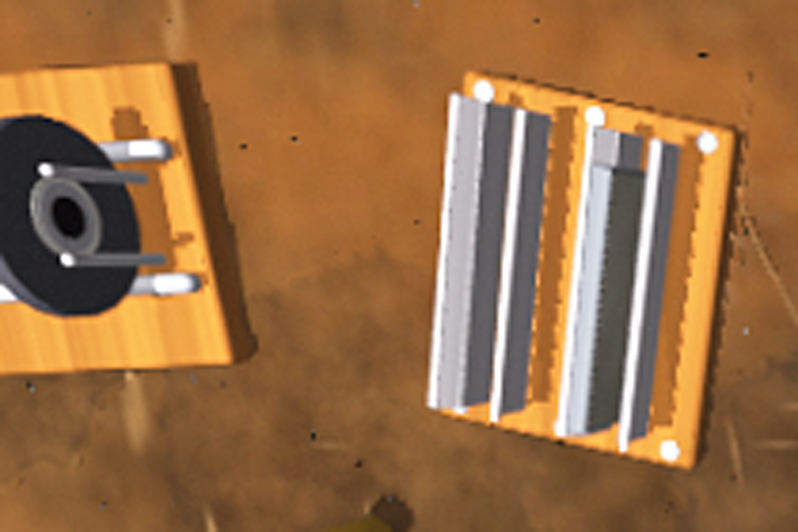

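```bash
python3 - <<'E'
from h import *
m,_=load("wrist1")
A=lambda p:[(x/5+245-0.4,y/5+20-0.4) for x,y in p]
B=lambda p:[(x/3.8-0.4,y/3.8+30-0.4) for x,y in p]
def ang(v): return np.degrees(np.arctan2(v[1],v[0]))
b=onz(m,A([(143,107),(733,213),(637,665),(87,573)]),0.014)
print("stand",b.round(4).tolist(),"c",b.mean(0)); e=[b[i]-b[(i+1)%4] for i in range(4)]
print([ (round(np.linalg.norm(v),4),round(ang(v),1)) for v in e])
t=onz(m,A([(583,145),(490,643)]),0.0972); print("stone top inner",t,np.linalg.norm(t[0]-t[1]),ang(t[0]-t[1]),t.mean(0))
t=onz(m,A([(555,145),(467,643)]),0.0942); print("stone top outer",t,np.linalg.norm(t[0]-t[1]),ang(t[0]-t[1]),t.mean(0))
d=onz(m,A([(190,356)]),0.0785); print("disc hub",d)
r=onz(m,B([(470,70),(738,127),(692,468),(428,410)]),0.012)
print("srack",r.round(4).tolist(),r.mean(0)); e=[r[i]-r[(i+1)%4] for i in range(4)]
print([ (round(np.linalg.norm(v),4),round(ang(v),1)) for v in e])
l=onz(m,B([(455,95),(432,407),(521,110),(496,420),(596,127),(562,435),(655,140),(624,450)]),0.046)
print("lips",l.round(4).tolist()); 
for i in range(0,8,2): print(np.linalg.norm(l[i]-l[i+1]),ang(l[i]-l[i+1]))
print("empty slot",l[:4].mean(0),"occ",l[4:].mean(0))
dr=onz(m,B([(170,63),(234,362)]),0.015);print("drack right edge",dr,ang(dr[0]-dr[1]),np.linalg.norm(dr[0]-dr[1]))
E
```

```text
stand [[0.5794, -0.0439, 0.014], [0.5518, -0.2198, 0.014], [0.4157, -0.1976, 0.014], [0.4429, -0.023, 0.014]] c [ 0.49746682 -0.12109177  0.014     ]
[(np.float64(0.178), np.float64(81.1)), (np.float64(0.1379), np.float64(-9.2)), (np.float64(0.1767), np.float64(-98.8)), (np.float64(0.1382), np.float64(171.3))]
stone top inner [[ 0.55996077 -0.16569604  0.0972    ]
 [ 0.43353464 -0.14553739  0.0972    ]] 0.12802318883140928 -9.059549778575132 [ 0.49674771 -0.15561672  0.0972    ]
stone top outer [[ 0.56023748 -0.15886934  0.0942    ]
 [ 0.4330518  -0.13943546  0.0942    ]] 0.12866185433280947 -8.68755710141568 [ 0.49664464 -0.1491524   0.0942    ]
disc hub [[ 0.50778671 -0.06341351  0.0785    ]]
srack [[0.5698, 0.1826, 0.012], [0.5484, 0.0771, 0.012], [0.4121, 0.1081, 0.012], [0.436, 0.2187, 0.012]] [0.4915721  0.14663244 0.012     ]
[(np.float64(0.1077), np.float64(78.5)), (np.float64(0.1397), np.float64(-12.8)), (np.float64(0.1132), np.float64(-102.2)), (np.float64(0.1386), np.float64(164.9))]
lips [[0.557, 0.1717, 0.046], [0.441, 0.197, 0.046], [0.5516, 0.1472, 0.046], [0.4359, 0.1717, 0.046], [0.5455, 0.1193, 0.046], [0.4301, 0.1458, 0.046], [0.5409, 0.0974, 0.046], [0.4243, 0.1214, 0.046]]
0.11870646203596529 -12.280467558316042
0.11818930579511691 -11.977256090772746
0.11832960090796171 -12.915110360793863
0.11897040779073452 -11.658477998958526
empty slot [0.49635433 0.17189003 0.046     ] occ [0.48520845 0.12097127 0.046     ]
drack right edge [[0.57316785 0.30297854 0.015     ]
 [0.45603461 0.29750889 0.015     ]] 2.673538764569143 0.11726088091145094
```

```bash
python3 - <<'E'
from h import *
w,_=load("wrist1"); t,it=load("top1")
print("vise", onz(w,[(470,100),(500,110),(510,70)],0.17), onz(w,[(505,115),(470,100)],0.1))
S=[[0.5794, -0.0439, 0.014], [0.5518, -0.2198, 0.014], [0.4157, -0.1976, 0.014], [0.4429, -0.023, 0.014],[.5600,-.1657,.0972],[.4335,-.1455,.0972],[.5078,-.0634,.0785]]
S+=[[0.5698, 0.1826, 0.012], [0.5484, 0.0771, 0.012], [0.4121, 0.1081, 0.012], [0.436, 0.2187, 0.012],[0.557, 0.1717, 0.046], [0.441, 0.197, 0.046], [0.5516, 0.1472, 0.046], [0.4359, 0.1717, 0.046],[.57317,.30298,.015],[.45603,.29751,.015]]
p=proj(t,S)
x0,y0,s=170,160,4
c=cv2.resize(it[y0:y0+100,x0:x0+200],None,fx=s,fy=s,interpolation=cv2.INTER_CUBIC)
for q in p: cv2.circle(c,(int((q[0]+.5-x0)*s),int((q[1]+.5-y0)*s)),2,(0,255,0),-1)
cv2.imwrite("pics/t1chk.png",c)
E
```

```text
vise [[ 0.49935139 -0.28235188  0.17      ]
 [ 0.48911159 -0.31792531  0.17      ]
 [ 0.5320965  -0.32302889  0.17      ]] [[ 0.48096297 -0.35971803  0.1       ]
 [ 0.49924705 -0.31046208  0.1       ]]
```

View pics/t1chk.png

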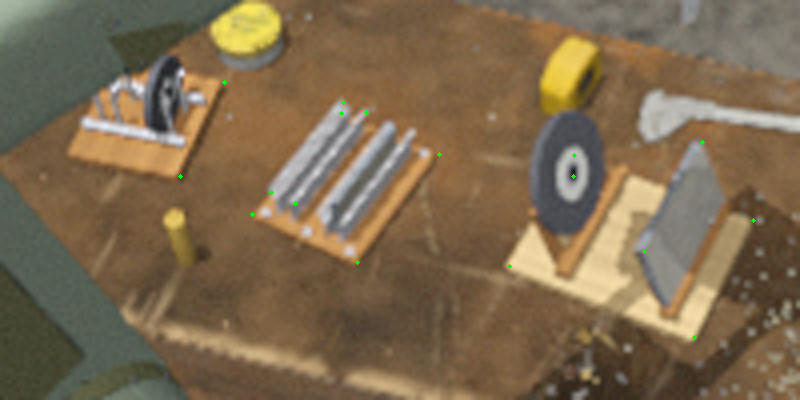

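```bash
python3 - <<'E'
from h import *
w,iw=load("wrist1"); s,_=load("scene0"); t,it=load("top1")
print(tri([(w,(622,242)),(s,(407,112))]))
crop(it,370,180,490,300,5,"t1v"); crop(iw,440,50,640,250,4,"w1v")
E
```

```text
(array([ 0.38908761, -0.36683645,  0.31526458]), [np.float64(0.0007000279368731005), np.float64(0.0007000279368731097)])
```

View pics/t1v.png

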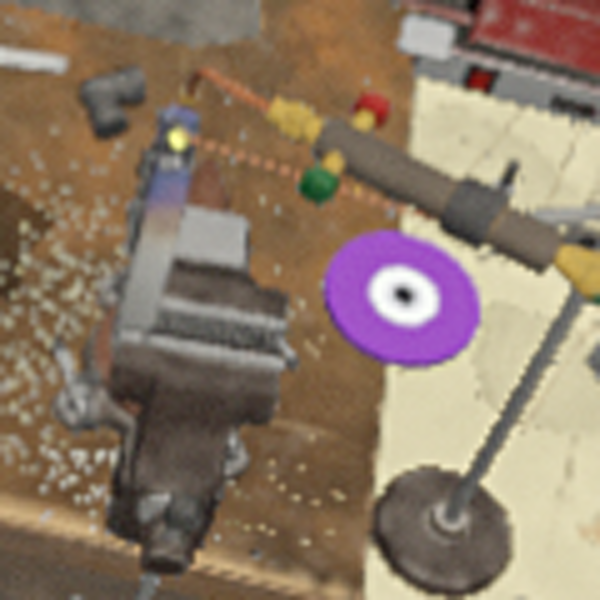

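View pics/w1v.png

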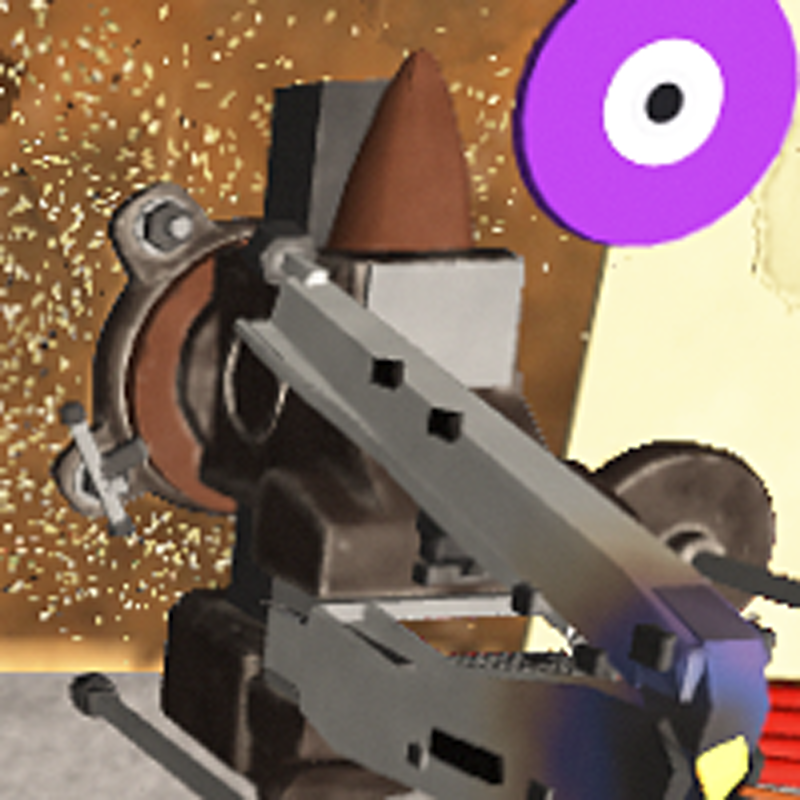

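```bash
python3 - <<'E'
from h import *
a=np.radians(81.1)
shift([.4924,-.1799,.20],a); shift([.4924,-.1799,.079],a)
E
```

```text
t 1.92 tcp [ 0.4171 -0.1194  0.3825] xang -1.5669 open 0.998 F [-0.55  0.1  -0.42]
shift [ 6.11 -7.52 18.23] 0.1592
t 1.92 tcp [ 0.4171 -0.1194  0.3825] xang -1.5669 open 0.998 F [-0.55  0.1  -0.42]
shift [ 6.13 -7.54 30.33] 0.1592
```

step_arm --commands '[[0, [1.5, -2, 1], 0.04], [0, [3, -4, 3], 0.08], [0, [4.5, -6, 6], 0.12], [0, [6, -7.4, 9], 0.159], [0, [6.1, -7.5, 12], 0.159], [0, [6.1, -7.5, 15.5], 0.159], [0, [6.1, -7.5, 18], 0.159], [0, [6.1, -7.5, 20], 0.159], [0, [6.1, -7.5, 22], 0.159], [0, [6.1, -7.5, 22], 0.159], [0, [6.1, -7.5, 22], 0.159]]'

```text
t: 2.83
tcp_pos: [0.4904, -0.1808, 0.1612]
tool_rot: [-0.001, -0.649, 0.761, 0.002]
wrist_force: [1.2, 0.3, 1.1]
opening: 0.999
```

```bash
python3 - <<'E'
from h import *
a=np.radians(81.1)
shift([.4924,-.1799,.079],a); snap("wrist","wrist2"); snap("top","top2")
E
```

```text
t 2.83 tcp [ 0.4904 -0.1808  0.1612] xang -1.7283 open 0.999 F [1.25 0.27 1.15]
shift [-0.1  -0.22  8.22] -0.0022
```

View pics/wrist2.png

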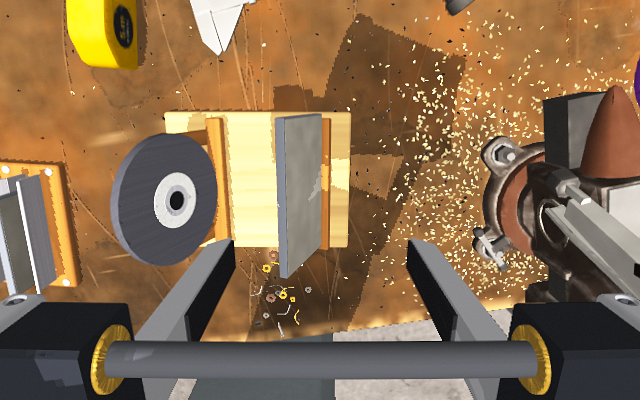

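```bash
python3 - <<'E'
from h import *
m,im=load("wrist2")
crop(im,255,100,355,290,4,"w2a")
E
```

```text
(no output)
```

View pics/w2a.png

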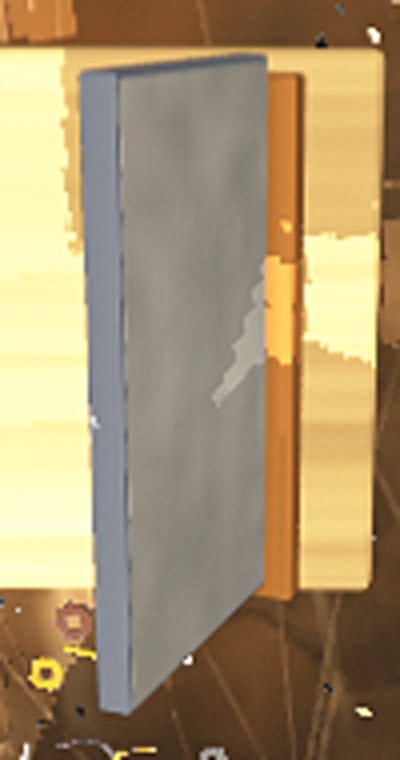

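```bash
python3 - <<'E'
from h import *
m,_=load("wrist2")
A=lambda p:[(x/4+255-0.4,y/4+100-0.4) for x,y in p]
def rep(n,t): v=t[0]-t[1]; print(n,t.round(4).tolist(),np.linalg.norm(v).round(4),np.degrees(np.arctan2(v[1],v[0])).round(2),t.mean(0).round(4))
for z in(.0972,): rep("top inner",onz(m,A([(118,75),(130,712)]),z))
rep("top outer",onz(m,A([(80,72),(101,712)]),.0942))
for z in(.026,.03): rep("low",onz(m,A([(267,57),(263,587)]),z))
rep("base",onz(m,A([(383,50),(370,590)]),.014))
w1,_=load("wrist1")
A1=lambda p:[(x/5+245-0.4,y/5+20-0.4) for x,y in p]
print(tri([(w1,A1([(583,145)])[0]),(m,A([(118,75)])[0])]),tri([(w1,A1([(490,643)])[0]),(m,A([(130,712)])[0])]))
E
```

```text
top inner [[0.56, -0.1657, 0.0972], [0.4335, -0.1447, 0.0972]] 0.1282 -9.47 [ 0.4967 -0.1552  0.0972]
top outer [[0.5614, -0.1587, 0.0942], [0.4329, -0.1381, 0.0942]] 0.1302 -9.08 [ 0.4972 -0.1484  0.0942]
low [[0.5555, -0.1924, 0.026], [0.426, -0.1711, 0.026]] 0.1312 -9.32 [ 0.4908 -0.1817  0.026 ]
low [[0.5557, -0.1924, 0.03], [0.4278, -0.1714, 0.03]] 0.1296 -9.32 [ 0.4917 -0.1819  0.03  ]
base [[0.5523, -0.2196, 0.014], [0.4156, -0.198, 0.014]] 0.1383 -8.98 [ 0.4839 -0.2088  0.014 ]
(array([ 0.5599647 , -0.16571798,  0.09707409]), [np.float64(1.478126747017331e-05), np.float64(1.4781267470100484e-05)]) (array([ 0.4338917 , -0.14516355,  0.09834022]), [np.float64(0.00036295427078189037), np.float64(0.000362954270781902)])
```

step_arm --commands '[[0, [0, -0.2, 2], 0.01], [0, [0, -0.2, 4], 0.01], [0, [0, -0.2, 6], 0.01], [0, [0, -0.2, 7.5], 0.01], [0, [0, -0.2, 8.2], 0.01], [0, [0, -0.2, 8.2], 0.01], [0.3, [0, -0.2, 8.2], 0.01], [0.4, [0, -0.2, 8.2], 0.01], [0.5, [0, -0.2, 8.2], 0.01], [0.6, [0, -0.2, 8.2], 0.01]]' --squeeze 10

```text
t: 3.77
tcp_pos: [0.4956, -0.1821, 0.0831]
tool_rot: [0.001, -0.646, 0.763, -0.001]
wrist_force: [0.1, -0.1, 0.5]
opening: 0.755
```

```bash
python3 - <<'E'
from h import *
a=np.radians(80.8)
shift([.4924,-.179,.079],a); snap("wrist","wrist3"); snap("top","top3")
E
```

```text
t 3.77 tcp [ 0.4956 -0.1821  0.0831] xang -1.7374 open 0.755 F [ 0.15 -0.14  0.53]
shift [-0.25  0.37  0.41] -0.006
```

View pics/wrist3.png

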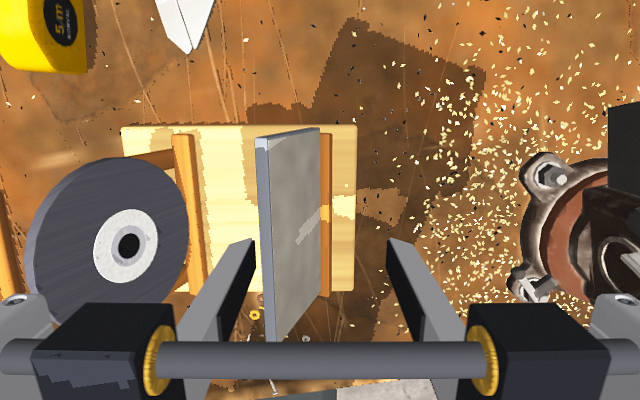

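step_arm --commands '[[0.3, [-0.2, 0.3, 0.4], 0], [0.3, [-0.2, 0.3, 0.4], 0], [0.4, [-0.2, 0.3, 0.4], 0], [0.5, [-0.2, 0.3, 0.4], 0], [0.6, [-0.2, 0.3, 0.4], 0], [0.7, [-0.2, 0.3, 0.4], 0], [0.7, [-0.2, 0.3, 0.4], 0], [0.8, [-0.2, 0.3, 0.4], 0], [0.8, [-0.2, 0.3, 0.4], 0], [0.8, [-0.2, 0.3, 0.4], 0]]' --squeeze 10

```text
t: 4.7
tcp_pos: [0.4926, -0.1793, 0.0785]
tool_rot: [0.001, -0.646, 0.763, -0.001]
wrist_force: [0.7, 0.6, -0.0]
opening: 0.208
```

```bash
python3 - <<'E'
from h import *
a=np.radians(80.8)
shift([.4924,-.179,.079],a); snap("wrist","wrist4"); snap("top","top4")
E
```

```text
t 4.7 tcp [ 0.4926 -0.1793  0.0785] xang -1.7374 open 0.208 F [ 0.7   0.64 -0.02]
shift [-0.03  0.02 -0.05] -0.006
```

View pics/wrist4.png

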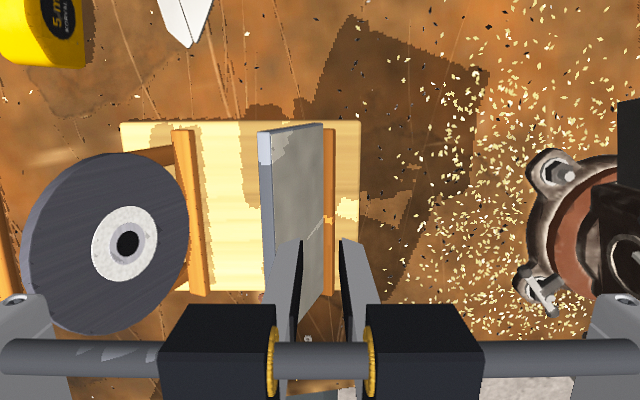

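step_arm --commands '[[0.85, [0, 0, 0], 0], [0.9, [0, 0, 0], 0], [0.95, [0, 0, 0], 0], [1, [0, 0, 0], 0], [1, [0, 0, 0], 0], [1, [0, 0, 0], 0]]' --squeeze 10

```text
t: 5.3
tcp_pos: [0.4926, -0.1794, 0.0785]
tool_rot: [0.001, -0.646, 0.764, -0.001]
wrist_force: [-0.1, 0.5, 0.4]
opening: 0.005
```

```bash
python3 - <<'E'
from h import *
a=np.radians(80.8)
shift([.4924,-.179,.079],a); snap("wrist","wrist5"); m,im=snap("top","top5"); crop(im,280,160,400,260,5,"t5")
E
```

```text
t 5.3 tcp [ 0.4926 -0.1794  0.0785] xang -1.7375 open 0.005 F [-0.07  0.5   0.4 ]
shift [-0.03  0.02 -0.05] -0.0061
```

View pics/wrist5.png

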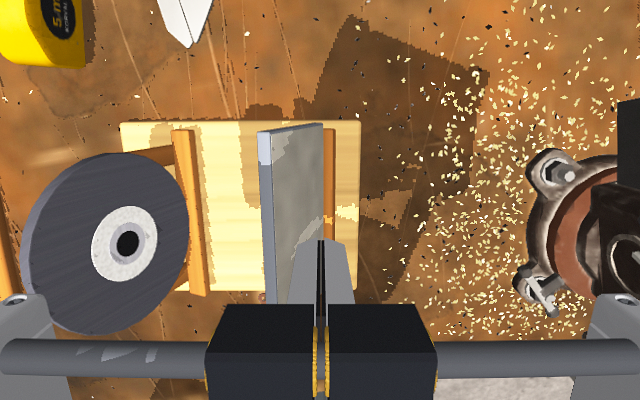

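View pics/t5.png

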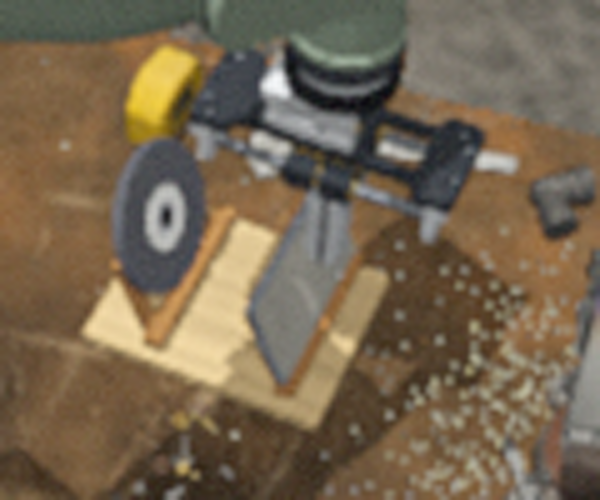

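```bash
python3 - <<'E'
from h import *
p=np.array([.4926,-.1794,.0785]);
P=[p,p-[0,0,.011],p+[0,0,.008]]
for n in("top","wrist"):
    m,im=load(n+"5"); print(n,proj(m,P))
    q=proj(m,P)
    for u in q: cv2.circle(im,(int(u[0]),int(u[1])),1,(0,255,0),-1)
    crop(im,*( (300,170,380,250) if n=="top" else (240,110,380,260)),5,"chk_"+n)
E
```

```text
top [[344.22517258 214.19897369]
 [344.03836084 216.09186949]
 [344.36237795 212.80825839]]
wrist [[319.28155348 237.58456324]
 [319.32017053 231.05183737]
 [319.25102986 242.75080984]]
```

View pics/chk_top.png

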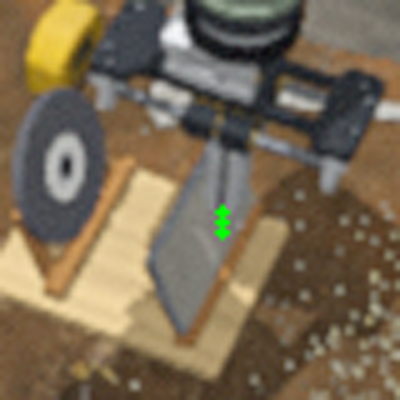

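View pics/chk_wrist.png

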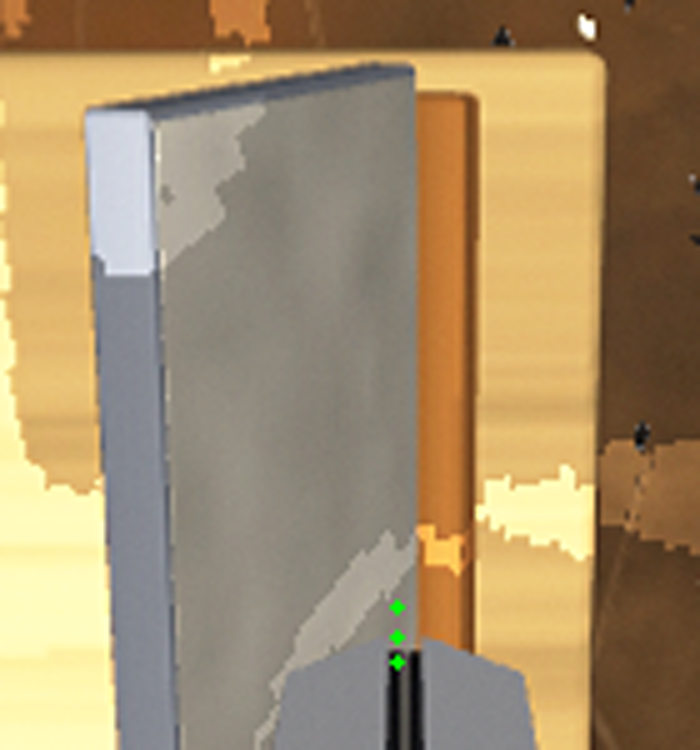

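```bash
python3 - <<'E'
from h import *
m,im=load("top5"); crop(im,320,190,360,230,15,"chk2")
m,im=load("top3"); crop(im,300,170,380,230,10,"chk3")
m,im=snap("scene","scene5"); crop(im,310,150,390,220,10,"chk4")
p=np.array([.4926,-.1794,.0785]);print(proj(m,[p,p-[0,0,.011]]))
E
```

```text
[[344.68785108 189.13462552]
 [344.543657   191.67297933]]
```

View pics/chk2.png

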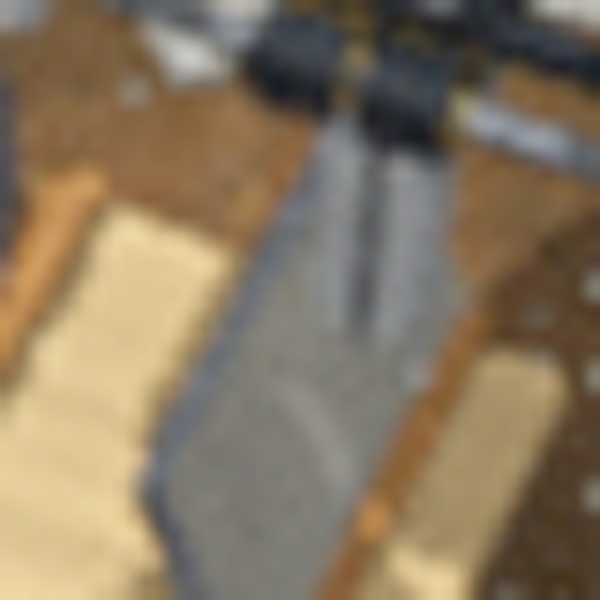

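View pics/chk3.png

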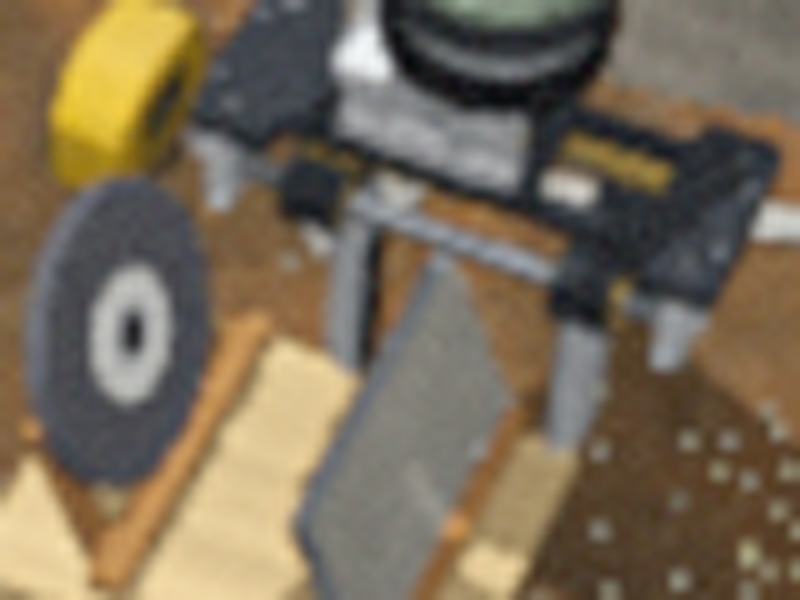

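View pics/chk4.png

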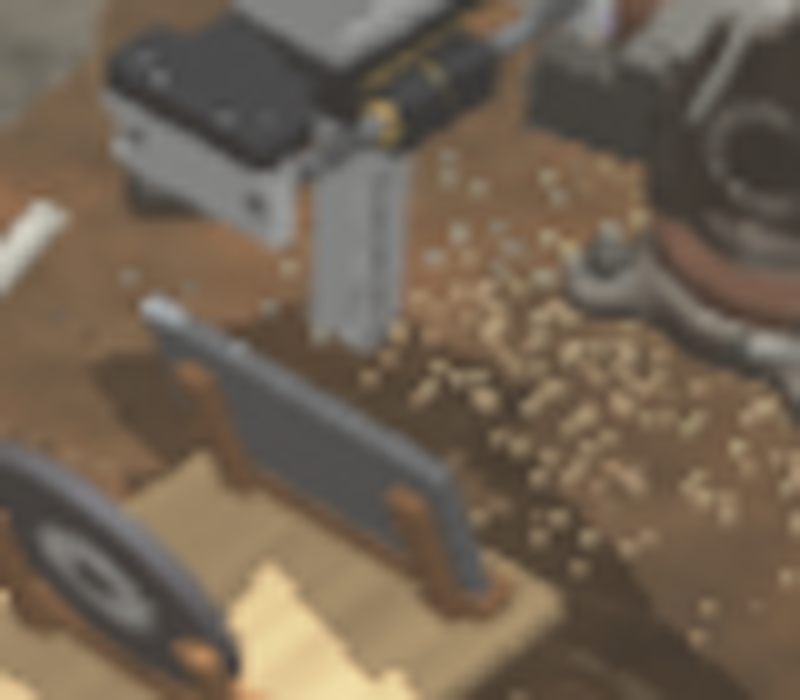

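```bash
python3 - <<'E'
from h import *
w,_=load("wrist5");t,_=load("top5");s,_=load("scene5")
print(tri([(w,(319.6,238.5)),(t,(344,212.5)),(s,(344.7,184.5))]))
print(tri([(w,(319.6,238.5)),(t,(344,212.5))]))
print(tri([(w,(319.6,238.5)),(s,(344.7,184.5))]))
print(tri([(t,(344,212.5)),(s,(344.7,184.5))]))
E
```

```text
(array([ 0.49455098, -0.18045108,  0.0916929 ]), [np.float64(0.0025223542309104744), np.float64(0.004480883146378273), np.float64(0.0039670566217838805)])
(array([ 0.49454671, -0.17884784,  0.08510415]), [np.float64(0.0010925869856789892), np.float64(0.0010925869856789738)])
(array([ 0.49681169, -0.18168806,  0.09427028]), [np.float64(0.0017976213874046963), np.float64(0.0017976213874046183)])
(array([ 0.49076048, -0.17903798,  0.09596267]), [np.float64(0.003401987131372085), np.float64(0.00340198713137202)])
```

step_arm --commands '[[1, [0, 0, -2], 0], [1, [0, 0, -3], 0], [0.5, [0, 0, -3], 0], [0, [0, 0, -3], 0], [0, [0, 0, -3], 0], [0, [0, 0, -3], 0], [0, [0, 0, -3], 0], [0, [0, 0, -3], 0], [0, [0, 0, -3], 0], [0, [0, 0, -3], 0], [0, [0, 0, -3], 0]]'

```text
t: 6.37
tcp_pos: [0.4925, -0.1793, 0.1084]
tool_rot: [0.001, -0.646, 0.764, -0.001]
wrist_force: [0.3, -0.3, -1.2]
opening: 0.605
```

```bash
python3 - <<'E'
from h import *
a=np.radians(80.8)
shift([.4924,-.179,.058],a); m,im=snap("scene","scene6"); crop(im,290,130,390,220,8,"chk6")
E
```

```text
t 6.37 tcp [ 0.4925 -0.1793  0.1084] xang -1.7375 open 0.605 F [ 0.26 -0.28 -1.23]
shift [-0.03  0.02  5.04] -0.0061
```

View pics/chk6.png

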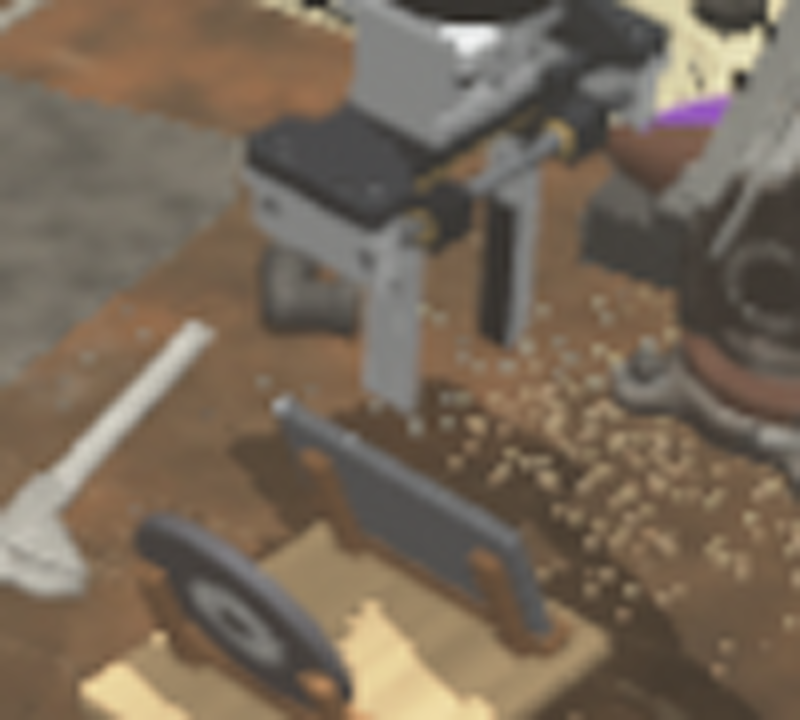

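step_arm --commands '[[0, [0, 0, 0], 0], [0, [0, 0, 0], 0], [0, [0, 0, 0], 0], [0, [0, 0, 0], 0], [0.1, [0, 0, 1.5], 0], [0.1, [0, 0, 3], 0], [0.1, [0, 0, 4], 0], [0.1, [0, 0, 5], 0], [0.1, [0, 0, 5], 0], [0.1, [0, 0, 5], 0]]'

```text
t: 7.25
tcp_pos: [0.4922, -0.1791, 0.0579]
tool_rot: [0.0, -0.646, 0.763, -0.0]
wrist_force: [0.1, -0.3, 0.1]
opening: 0.9
```

```bash
python3 - <<'E'
from h import *
a=np.radians(80.8)
shift([.4924,-.179,.058],a); m,im=snap("scene","scene7"); crop(im,290,130,390,220,8,"chk7");snap("wrist","wrist7")
E
```

```text
t 7.25 tcp [ 0.4922 -0.1791  0.0579] xang -1.7374 open 0.9 F [ 0.1  -0.33  0.12]
shift [-0.01 -0.02 -0.01] -0.006
```

View pics/chk7.png

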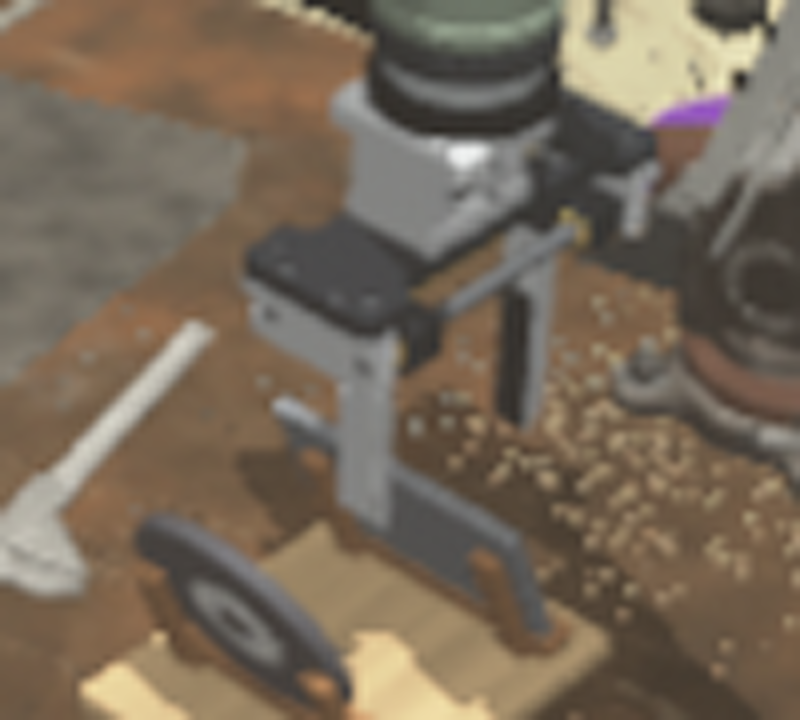

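View pics/wrist7.png

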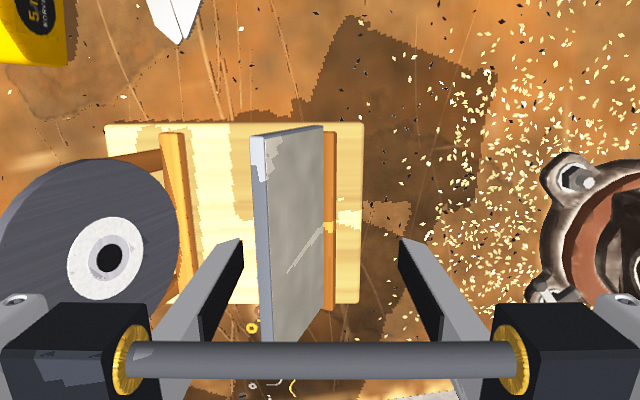

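```bash
python3 - <<'E'
from h import *
s,_=load("scene7"); w,_=load("wrist7")
u=np.array([np.cos(np.radians(80.5)),np.sin(np.radians(80.5)),0])
p=np.array([.4922,-.1791,0])
for z in(.047,.06,.07,.08): print(z,proj(s,[p+u*.0423+[0,0,z],p+u*.0545+[0,0,z]]).round(1).tolist(),proj(s,[p-u*.0423+[0,0,z]]).round(1), proj(w,[p+u*.0423+[0,0,z],p-u*.0423+[0,0,z]]).round(1).tolist())
E
```

```text
0.047 [[336.0, 202.3], [333.5, 204.1]] [[352.4 190.7]] [[252.2, 231.6], [385.4, 231.8]]
0.06 [[336.1, 199.4], [333.6, 201.1]] [[352.7 187.8]] [[248.3, 239.4], [389.2, 239.5]]
0.07 [[336.2, 197.1], [333.7, 198.8]] [[352.8 185.5]] [[245.0, 246.1], [392.4, 246.2]]
0.08 [[336.3, 194.8], [333.8, 196.5]] [[353.  183.2]] [[241.3, 253.3], [396.0, 253.5]]
```

step_arm --commands '[[0.3, [0, 0, 0.5], 0], [0.5, [0, 0, 0.5], 0], [0.6, [0, 0, 0.5], 0], [0.7, [0, 0, 0.5], 0], [0.7, [0, 0, 0.5], 0], [0.8, [0, 0, 0.5], 0], [0.8, [0, 0, 0.5], 0], [0.8, [0, 0, 0.5], 0], [0.85, [0, 0, 0.5], 0], [0.9, [0, 0, 0.5], 0], [0.95, [0, 0, 0.5], 0], [1, [0, 0, 0.5], 0]]' --squeeze 12

```text
t: 8.35
tcp_pos: [0.4932, -0.1796, 0.054]
tool_rot: [0.001, -0.646, 0.764, -0.001]
wrist_force: [1.2, 5.2, 1.5]
opening: 0.088
```

```bash
python3 - <<'E'
from h import *
a=np.radians(80.8)
shift([.4924,-.179,.053],a); m,im=snap("scene","scene8"); crop(im,290,130,390,220,8,"chk8");snap("wrist","wrist8")
E
```

```text
t 8.35 tcp [ 0.4932 -0.1796  0.054 ] xang -1.7376 open 0.088 F [1.16 5.25 1.46]
shift [-0.04  0.09  0.1 ] -0.0063
```

View pics/chk8.png

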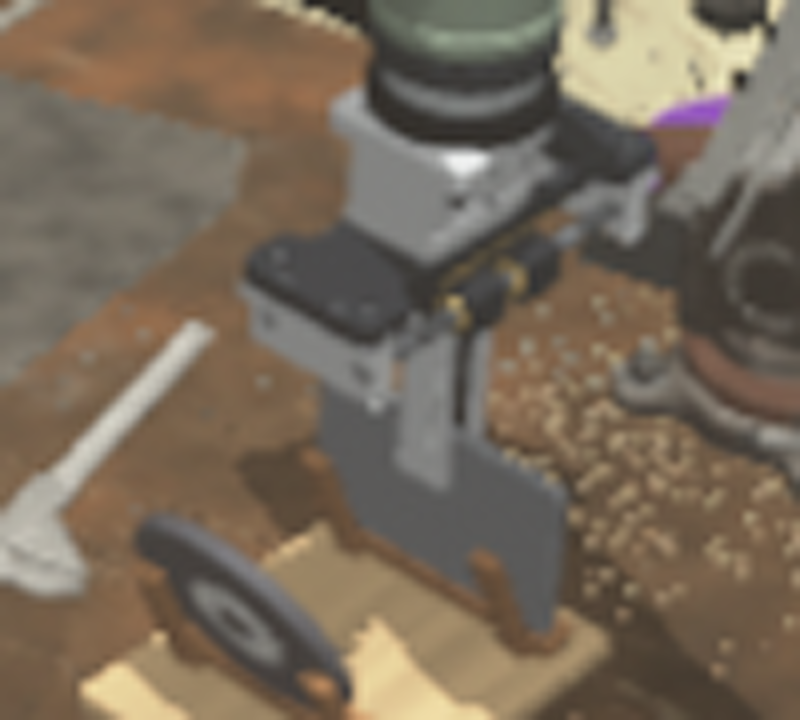

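View pics/wrist8.png

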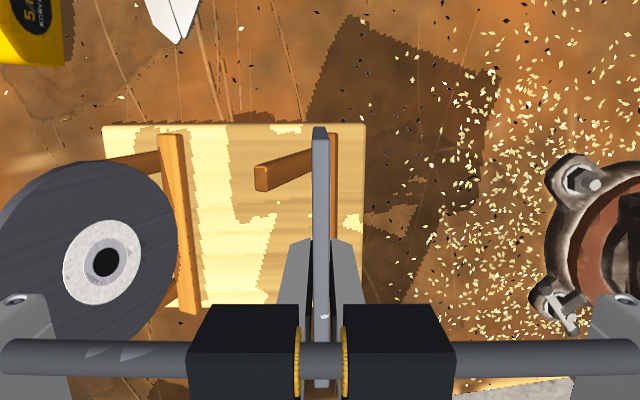

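step_arm --commands '[[1, [0, 0, 0], 0], [1, [0, 0, -0.5], 0], [1, [0, 0, -1.5], 0], [1, [0, 0, -3], 0], [1, [0, 0, -5], 0], [1, [0, 0, -8], 0], [1, [0, 0, -11], 0], [1, [0, 0, -14], 0], [1, [0, 0, -16], 0], [1, [0, 0, -17], 0], [1, [0, 0, -17], 0]]' --squeeze 25

```text
t: 9.37
tcp_pos: [0.4944, -0.1801, 0.2275]
tool_rot: [0.003, -0.646, 0.764, -0.004]
wrist_force: [1.2, 0.6, -1.4]
opening: 0.078
```

```bash
python3 - <<'E'
from h import *
a=np.radians(77.8)
shift([.4964,.1719,.215],a); m,im=snap("scene","scene9"); crop(im,290,100,390,190,8,"chk9");snap("wrist","wrist9")
m,im=load("wrist9"); crop(im,260,90,380,290,3,"w9")
E
```

```text
t 9.37 tcp [ 0.4944 -0.1801  0.2275] xang -1.7381 open 0.078 F [ 1.18  0.55 -1.41]
shift [-34.74   5.67   1.17] 0.0457
```

View pics/chk9.png

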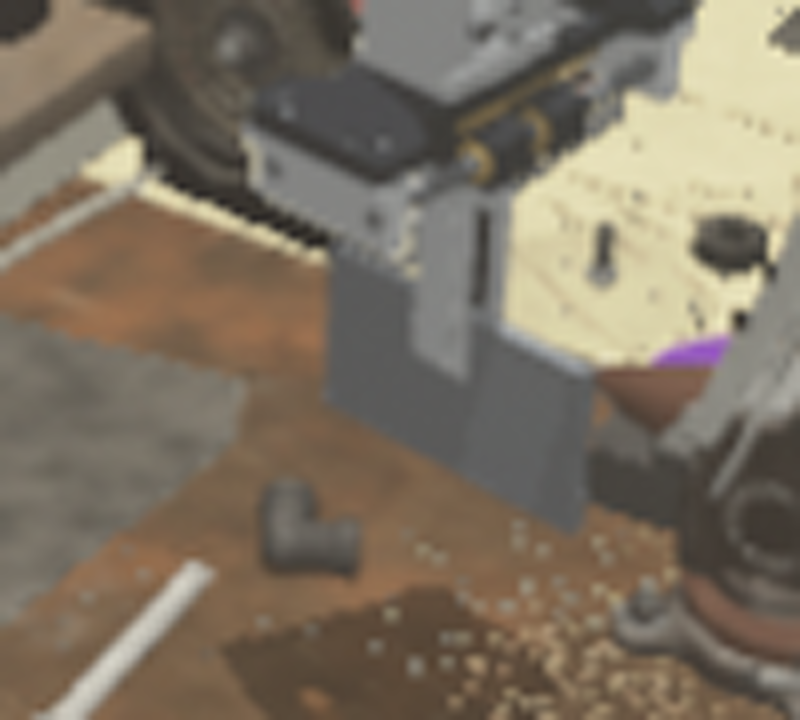

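View pics/wrist9.png

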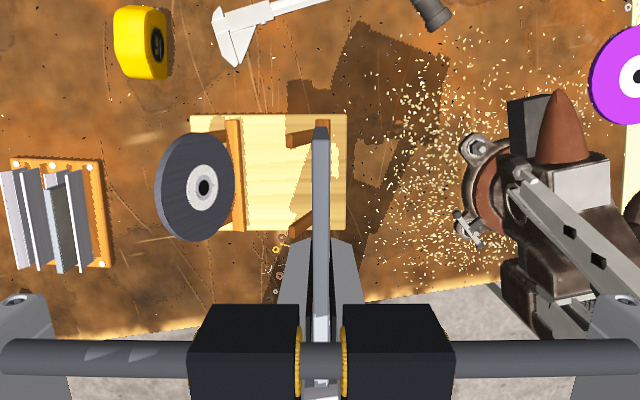

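View pics/w9.png

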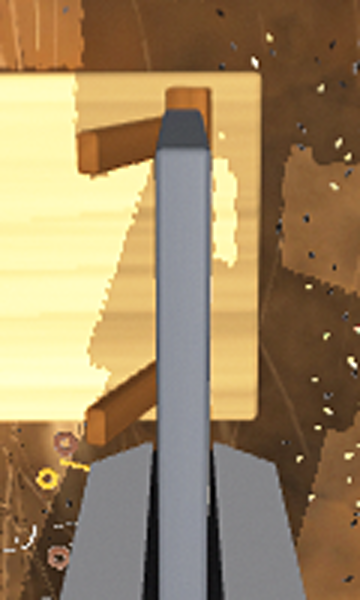

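```bash
python3 - <<'E'
from h import *
m,im=load("wrist9"); s=status.sense()
R_=quatR(s['tool_rot']).as_matrix(); p=s['tcp_pos']; print(p,R_)
# expected stone corners in tool frame if centred: y=-0.065
for dz in(.045,.049,.053):
  for dy in(0,-.003,.003,.006):
    P=[p+R_@np.array([0,-.065+dy,-dz]),p+R_@np.array([0,-.065+dy,-dz+.075])]
    print(dz,dy,proj(m,P).round(1).tolist())
E
```

```text
[ 0.4921305  -0.17870154  0.22324246] [[-0.16648721 -0.98604127  0.00215129]
 [-0.98604151  0.16649097  0.00170337]
 [-0.00203776 -0.00183768 -0.99999624]]
0.045 0 [[318.2, 138.4], [318.7, 125.7]]
0.045 -0.003 [[318.2, 131.5], [318.7, 120.9]]
0.045 0.003 [[318.2, 145.3], [318.6, 130.5]]
0.045 0.006 [[318.2, 152.1], [318.6, 135.2]]
0.049 0 [[318.2, 139.4], [318.6, 126.2]]
0.049 -0.003 [[318.2, 132.3], [318.6, 121.3]]
0.049 0.003 [[318.2, 146.5], [318.6, 131.0]]
0.049 0.006 [[318.2, 153.4], [318.6, 135.8]]
0.053 0 [[318.1, 140.5], [318.6, 126.7]]
0.053 -0.003 [[318.1, 133.2], [318.6, 121.7]]
0.053 0.003 [[318.1, 147.7], [318.6, 131.6]]
0.053 0.006 [[318.1, 154.8], [318.6, 136.5]]
```

step_arm --commands '[[1, [-1, 0, 0.5], 0], [1, [-3, 0.5, 0.5], 0], [1, [-6, 1, 0.5], 0], [1, [-9.5, 1.6, 0.5], 0], [1, [-13, 2.2, 0.5], 0], [1, [-16.5, 2.8, 0.5], 0.01], [1, [-20, 3.4, 0.5], 0.02], [1, [-23.5, 4, 0.5], 0.03], [1, [-27, 4.6, 0.5], 0.04], [1, [-30, 5, 0.5], 0.046], [1, [-32.5, 5.4, 0.5], 0.046], [1, [-34.2, 5.7, 0.5], 0.046]]' --squeeze 25

```text
t: 10.47
tcp_pos: [0.4904, 0.171, 0.2158]
tool_rot: [-0.001, -0.629, 0.778, 0.002]
wrist_force: [0.4, -0.2, -1.8]
opening: 0.083
```

```bash
python3 - <<'E'
from h import *
a=np.radians(77.8)
shift([.4967,.1734,.10],a)
E
```

```text
t 10.47 tcp [0.4904 0.171  0.2158] xang -1.7815 open 0.083 F [ 0.37 -0.2  -1.8 ]
shift [-0.35 -0.61 11.58] 0.0022
```

step_arm --commands '[[1, [-0.3, -0.6, 2], 0], [1, [-0.3, -0.6, 4], 0], [1, [-0.3, -0.6, 6.5], 0], [1, [-0.3, -0.6, 8.5], 0], [1, [-0.3, -0.6, 10], 0], [1, [-0.3, -0.6, 10.5], 0], [1, [-0.3, -0.6, 10.5], 0], [1, [-0.3, -0.6, 10.5], 0], [1, [-0.3, -0.6, 10.5], 0]]'

```text
t: 11.22
tcp_pos: [0.4972, 0.1732, 0.1115]
tool_rot: [0.0, -0.629, 0.778, 0.001]
wrist_force: [1.0, 0.2, -1.9]
opening: 0.088
```

```bash
python3 - <<'E'
from h import *
a=np.radians(77.8)
shift([.4967,.1734,.045],a)
m,im=snap("wrist","wrist10"); crop(im,200,80,440,280,3.3,"w10")
m,im=snap("scene","scene10"); crop(im,230,190,330,290,6,"s10")
E
```

```text
t 11.22 tcp [0.4972 0.1732 0.1115] xang -1.7814 open 0.088 F [ 1.01  0.19 -1.94]
shift [0.   0.04 6.65] 0.0023
```

View pics/w10.png

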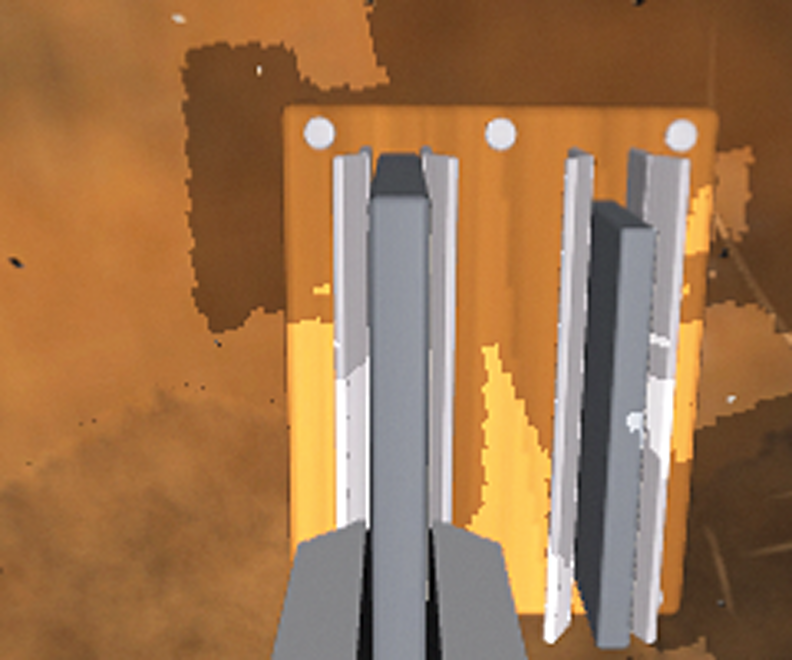

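View pics/s10.png

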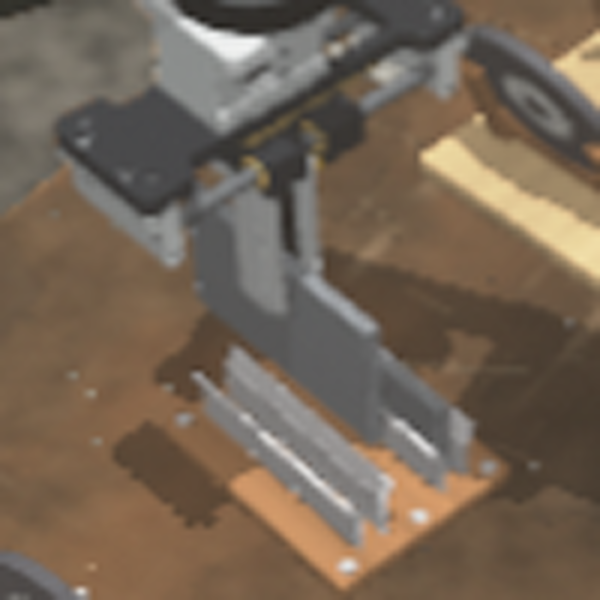

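```bash
python3 - <<'E'
from h import *
m,im=load("wrist10"); s=status.sense();R_=quatR(s['tool_rot']).as_matrix(); p=s['tcp_pos']
print(p)
for name,uv,z in (("lips",[(335,157),(457,158)],.046),("stone top end",[(370,197),(428,197)],.1115+.049),("stone bot end",[(378,154),(421,154)],.1115-.026),("base far",[(285,105),(715,110)],.012)):
    q=onz(m,[(x/3.3+200-.35,y/3.3+80-.35) for x,y in uv],z); print(name,((q-p)@R_).round(4).tolist())
E
```

```text
[0.49762222 0.17311381 0.11212734]
lips [[-0.0133, -0.0597, 0.0661], [0.0137, -0.0595, 0.066]]
stone top end [[-0.003, -0.0639, -0.0484], [0.0044, -0.064, -0.0485]]
stone bot end [[-0.0032, -0.0634, 0.0266], [0.0049, -0.0635, 0.0265]]
base far [[-0.0273, -0.0695, 0.1001], [0.0793, -0.0687, 0.0999]]
```

step_arm --commands '[[1, [-0.06, 0, 1], 0], [1, [-0.06, 0, 2], 0], [1, [-0.06, 0, 3], 0], [1, [-0.06, 0, 4], 0], [1, [-0.06, 0, 4.8], 0], [1, [-0.06, 0, 5.4], 0], [1, [-0.06, 0, 6], 0], [1, [-0.06, 0, 6.4], 0], [1, [-0.06, 0, 6.7], 0], [1, [-0.06, 0, 6.7], 0]]'

```text
t: 12.15
tcp_pos: [0.4973, 0.1738, 0.0445]
tool_rot: [0.0, -0.629, 0.778, 0.001]
wrist_force: [0.5, -0.3, -2.4]
opening: 0.084
```

```bash
python3 - <<'E'
from h import *
a=np.radians(77.8)
shift([.4967,.1734,.038],a)
m,im=snap("wrist","wrist11"); crop(im,200,80,440,280,3.3,"w11")
m,im=snap("scene","scene11"); crop(im,230,190,330,290,6,"s11")
E
```

```text
t 12.15 tcp [0.4973 0.1738 0.0445] xang -1.7816 open 0.084 F [ 0.54 -0.34 -2.39]
shift [0.05 0.05 0.65] 0.0022
```

View pics/w11.png

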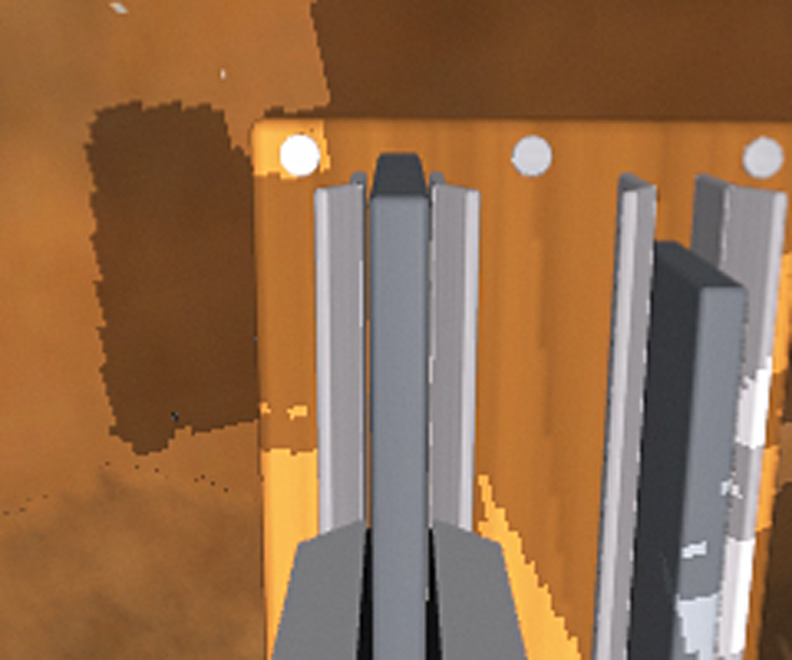

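View pics/s11.png

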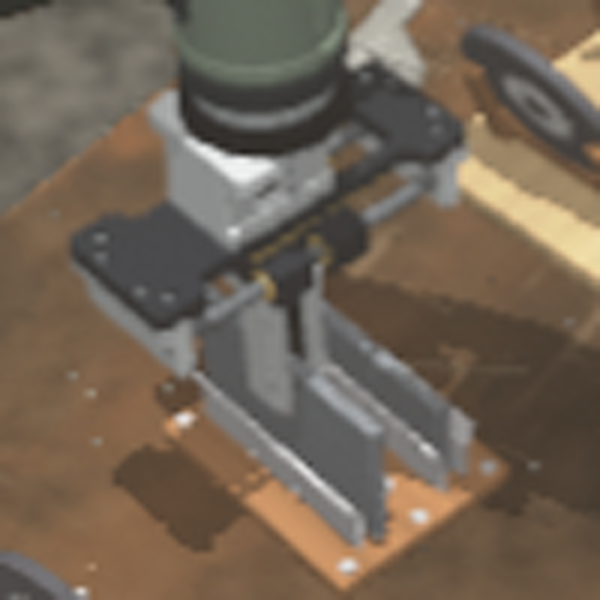

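step_arm --commands '[[1, [0, 0, 0.15], 0], [1, [0, 0, 0.3], 0], [1, [0, 0, 0.4], 0], [1, [0, 0, 0.5], 0], [1, [0, 0, 0.5], 0]]'

```text
t: 12.67
tcp_pos: [0.4978, 0.1739, 0.0401]
tool_rot: [0.001, -0.629, 0.778, 0.001]
wrist_force: [0.2, 0.4, -0.8]
opening: 0.09
```

step_arm --commands '[[1, [0, 0, 0.1], 0], [1, [0, 0, 0.15], 0], [1, [0, 0, 0.2], 0], [1, [0, 0, 0.2], 0]]'

```text
t: 13.0
tcp_pos: [0.4977, 0.1739, 0.038]
tool_rot: [0.0, -0.629, 0.778, 0.001]
wrist_force: [-0.3, -0.2, -1.9]
opening: 0.081
```

```bash
python3 - <<'E'
from h import *
shift([.4967,.1734,.038])
m,im=snap("scene","scene12"); crop(im,230,190,330,290,6,"s12");
shift([.4967,.1734,.038])
E
```

```text
t 13.0 tcp [0.4977 0.1739 0.038 ] xang -1.7815 open 0.081 F [-0.25 -0.21 -1.88]
shift [ 0.07  0.09 -0.  ]
t 13.05 tcp [0.4977 0.1739 0.0381] xang -1.7815 open 0.085 F [-0.72  0.7  -1.96]
shift [0.07 0.09 0.01]
```

View pics/s12.png

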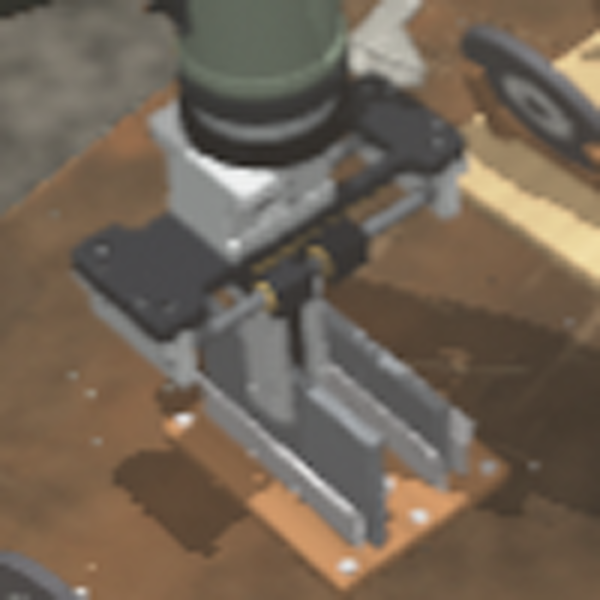

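step_arm --commands '[[1, [0, 0, 0.08], 0], [1, [0, 0, 0.14], 0], [1, [0, 0, 0.2], 0], [1, [0, 0, 0.2], 0]]'

```text
t: 13.38
tcp_pos: [0.4979, 0.1741, 0.0372]
tool_rot: [0.001, -0.629, 0.778, 0.001]
wrist_force: [-2.2, -0.2, 5.8]
opening: 0.08
```

```bash
python3 - <<'E'
from h import *
shift([.4967,.1734,.038])
m,im=snap("wrist","wrist13"); crop(im,200,80,440,280,3.3,"w13");
shift([.4967,.1734,.038])
E
```

```text
t 13.38 tcp [0.4979 0.1741 0.0372] xang -1.7814 open 0.08 F [-2.15 -0.22  5.78]
shift [ 0.09  0.1  -0.08]
t 13.43 tcp [0.4979 0.1741 0.0372] xang -1.7814 open 0.081 F [-2.54 -0.14  5.42]
shift [ 0.09  0.1  -0.08]
```

View pics/w13.png

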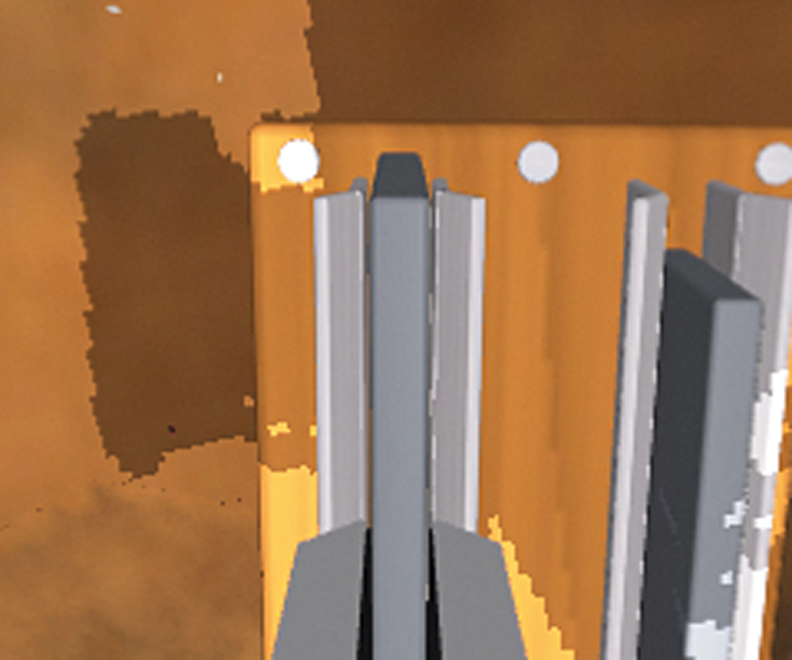

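step_arm --commands '[[0.98, [0, 0, -0.05], 0], [0.85, [0, 0, -0.05], 0], [0.75, [0, 0, -0.05], 0], [0.7, [0, 0, -0.05], 0], [0.65, [0, 0, -0.05], 0], [0.65, [0, 0, -0.05], 0], [0.65, [0, 0, -0.05], 0], [0.65, [0, 0, -0.05], 0]]'

```text
t: 14.1
tcp_pos: [0.4979, 0.1741, 0.0376]
tool_rot: [0.001, -0.629, 0.778, 0.001]
wrist_force: [0.5, 0.9, 0.4]
opening: 0.351
```

```bash
python3 - <<'E'
from h import *
m,im=snap("wrist","wrist14"); crop(im,200,80,440,280,3.3,"w14");
shift([.4967,.1734,.25])
E
```

```text
t 14.15 tcp [0.4979 0.1741 0.0376] xang -1.7813 open 0.35 F [ 0.24  0.27 -0.11]
shift [  0.04   0.12 -21.24]
```

View pics/w14.png

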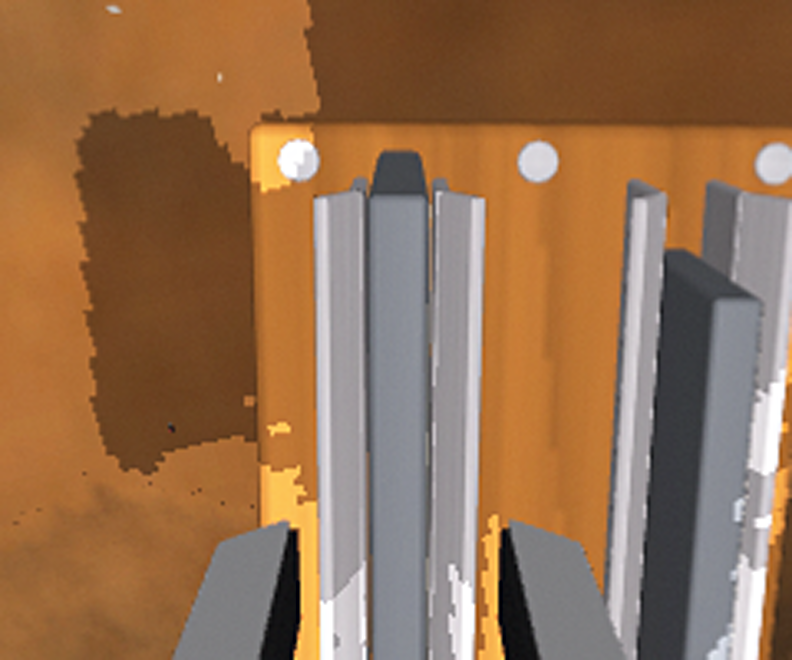

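step_arm --commands '[[0.65, [0, 0, -1.5], 0], [0.65, [0, 0, -3.5], 0], [0.65, [0, 0, -6], 0], [0.65, [0, 0, -9], 0], [0.65, [0, 0, -13], 0], [0.4, [-2, 1, -17], 0], [0.2, [-4, 2, -21], 0], [0, [-6, 3, -25], 0], [0, [-8, 4, -28], 0], [0, [-9, 4, -30], 0], [0, [-9, 4, -30], 0], [0, [-9, 4, -30], 0]]'

```text
t: 15.15
tcp_pos: [0.4785, 0.2707, 0.3399]
tool_rot: [0.003, -0.629, 0.777, 0.0]
wrist_force: [-0.1, -0.4, -0.6]
opening: 0.811
```

```bash
python3 - <<'E'
from h import *
m,im=snap("wrist","wrist15"); snap("top","top15")
shift([.4967,.1734,.25])
E
```

```text
t 15.25 tcp [0.477  0.2691 0.3361] xang -1.7816 open 0.893 F [ 0.44 -0.15  0.18]
shift [ 8.95 -3.96  8.59]
```

View pics/wrist15.png

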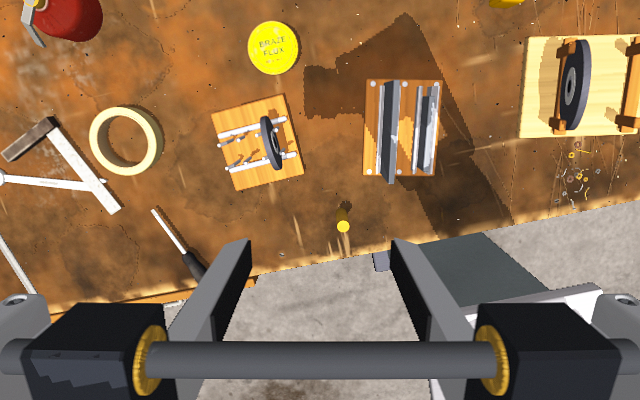

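View pics/top15.png

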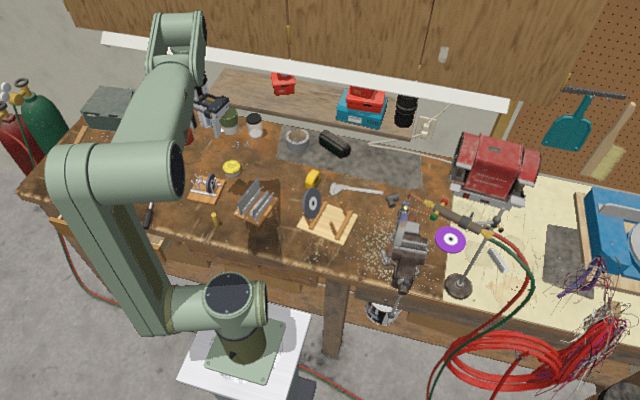

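```bash
python3 - <<'E'
from h import *
m,im=load("wrist15"); crop(im,200,85,310,195,7,"w15")
E
```

```text
(no output)
```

View pics/w15.png

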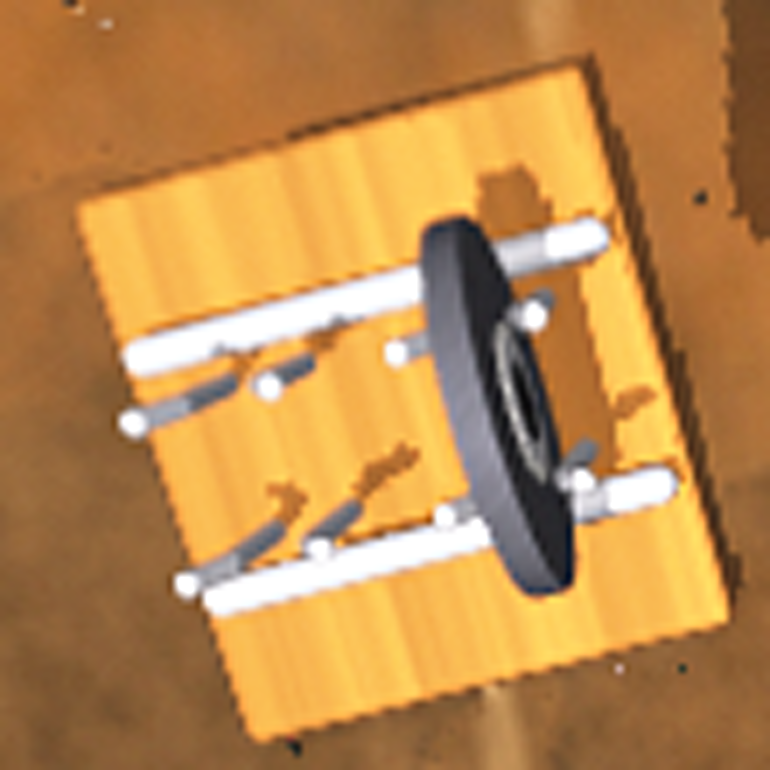

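```bash
python3 - <<'E'
from h import *
m,_=load("wrist15")
A=lambda p:[(x/7+200-.43,y/7+85-.43) for x,y in p]
b=onz(m,A([(78,203),(585,62),(735,620),(258,742)]),.015)
for i in range(4):
    v=b[i]-b[(i+1)%4]; print(np.linalg.norm(v).round(4),np.degrees(np.arctan2(v[1],v[0])).round(1))
print("c",b.mean(0))
t=onz(m,A([(133,422),(268,386),(187,583),(320,547),(398,352),(535,316),(445,515),(580,481)]),.07)
print(t.round(4).tolist(),"empty",t[:4].mean(0),"occ",t[4:].mean(0))
g=lambda v:(np.linalg.norm(v).round(4),np.degrees(np.arctan2(v[1],v[0])).round(1))
print(g(t[:4].mean(0)-t[4:].mean(0)), g(t[[0,1]].mean(0)-t[[2,3]].mean(0)), g(t[0]-t[1]),g(t[2]-t[3]))
r=onz(m,A([(140,357),(600,236),(218,600),(665,487)]),.025)
print(g(r[0]-r[1]),g(r[2]-r[3]),r.mean(0))
# stone check
E
```

```text
0.1085 92.8
0.1182 2.3
0.1075 -87.3
0.1181 -177.2
c [0.51322505 0.35615809 0.015     ]
[[0.5275, 0.3975, 0.07], [0.5287, 0.3708, 0.07], [0.4958, 0.396, 0.07], [0.4973, 0.3691, 0.07], [0.5298, 0.3453, 0.07], [0.5309, 0.3187, 0.07], [0.4983, 0.3443, 0.07], [0.4993, 0.3177, 0.07]] empty [0.51234839 0.38333632 0.07      ] occ [0.51456853 0.33152187 0.07      ]
(np.float64(0.0519), np.float64(92.5)) (np.float64(0.0316), np.float64(2.9)) (np.float64(0.0268), np.float64(92.5)) (np.float64(0.0268), np.float64(93.1))
(np.float64(0.0978), np.float64(92.3)) (np.float64(0.0973), np.float64(92.2)) [0.51307952 0.35649119 0.025     ]
```

```bash
python3 - <<'E'
from h import *
shift([.5065,-.0720,.22],np.radians(80.9))
E
```

```text
t 15.25 tcp [0.477  0.2691 0.3361] xang -1.7816 open 0.893 F [ 0.44 -0.15  0.18]
shift [ 32.74 -10.06  11.56] -0.052
```

step_arm --commands '[[0, [2, -0.6, 0], 0], [0, [5, -1.5, 0], 0], [0, [9, -2.7, 1], 0], [0, [13, -4, 2], 0], [0, [17, -5.2, 3], -0.02], [0, [21, -6.4, 5], -0.03], [0, [25, -7.6, 7], -0.05], [0, [28.5, -8.8, 9], -0.052], [0, [31, -9.6, 10.5], -0.052], [0, [32.7, -10, 11.5], -0.052], [0, [32.7, -10, 11.5], -0.052], [0, [32.7, -10, 11.5], -0.052]]'

```text
t: 16.25
tcp_pos: [0.5036, -0.0723, 0.2175]
tool_rot: [-0.002, -0.647, 0.762, 0.004]
wrist_force: [0.2, 0.7, -0.1]
opening: 1.002
```

```bash
python3 - <<'E'
from h import *
shift([.5065,-.0720,.068],np.radians(80.9))
m,im=snap("wrist","wrist16"); crop(im,200,60,400,260,4,"w16"); print(status.sense()['tcp_pos'])
E
```

```text
t 16.25 tcp [ 0.5036 -0.0723  0.2175] xang -1.7335 open 1.002 F [ 0.19  0.71 -0.05]
shift [-0.04 -0.43 14.95] -0.0039
[ 0.50462022 -0.07151367  0.21900459]
```

View pics/w16.png

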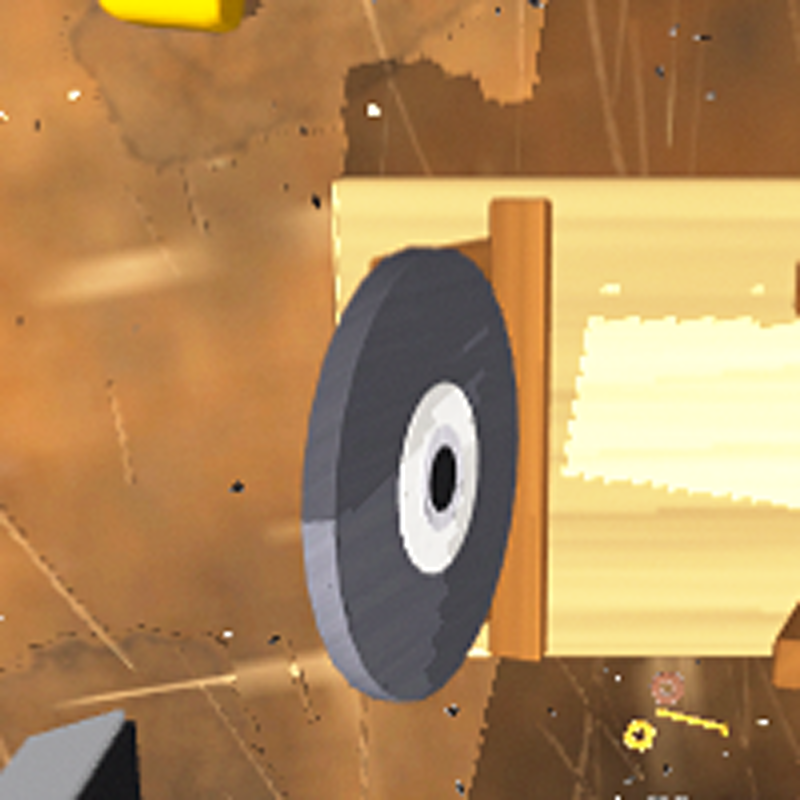

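```bash
python3 - <<'E'
from h import *
m,_=load("wrist16")
h=onz(m,[(443/4+200-.4,478/4+60-.4)],.0805)[0]; u=np.array([.157,.9877,0])
print("hub",h,"centre",h+u*.0037,"bottom",h+u*(.0037-.0204))
shift(np.r_[(h+u*(.0037-.0204+.008))[:2],.068],np.radians(80.9))
E
```

```text
hub [ 0.50877844 -0.06386985  0.0805    ] centre [ 0.50935934 -0.06021536  0.0805    ] bottom [ 0.50615654 -0.08036444  0.0805    ]
t 16.3 tcp [ 0.5046 -0.0715  0.219 ] xang -1.7315 open 1.001 F [ 0.4  -0.37  0.18]
shift [ 0.08 -0.39 15.1 ] -0.0019
```

step_arm --commands '[[0, [0.08, -0.3, 2], 0], [0, [0.08, -0.3, 4], 0], [0, [0.08, -0.3, 5.5], 0], [0, [0.08, -0.3, 6], 0], [0, [0.08, -0.3, 6], 0], [0, [0.08, -0.3, 6], 0]]'

```text
t: 16.8
tcp_pos: [0.5076, -0.0719, 0.1598]
tool_rot: [-0.001, -0.649, 0.761, 0.003]
wrist_force: [0.4, 0.2, 0.2]
opening: 1.001
```

```bash
python3 - <<'E'
from h import *
shift([.5074,-.0725,.068],np.radians(80.9))
E
```

```text
t 16.8 tcp [ 0.5076 -0.0719  0.1598] xang -1.7302 open 1.001 F [0.43 0.24 0.21]
shift [ 0.08 -0.05  9.18] -0.0005
```

step_arm --commands '[[0, [0.05, 0, 2], 0], [0, [0.05, 0, 4], 0], [0, [0.05, 0, 6], 0], [0, [0.05, 0, 8], 0], [0, [0.05, 0, 9], 0], [0, [0.05, 0, 9.2], 0], [0, [0.05, 0, 9.2], 0], [0, [0.05, 0, 9.2], 0]]'

```text
t: 17.47
tcp_pos: [0.5084, -0.0724, 0.0694]
tool_rot: [-0.0, -0.649, 0.761, 0.002]
wrist_force: [0.9, -0.4, 0.5]
opening: 1.001
```

```bash
python3 - <<'E'
from h import *
shift([.5062,-.0804,.068],np.radians(80.9))
m,im=snap("scene","scene17"); crop(im,270,140,370,220,8,"s17")
m,im=snap("wrist","wrist17")
E
```

```text
t 17.47 tcp [ 0.5084 -0.0724  0.0694] xang -1.73 open 1.001 F [ 0.94 -0.44  0.5 ]
shift [0.82 0.1  0.14] -0.0003
```

View pics/s17.png

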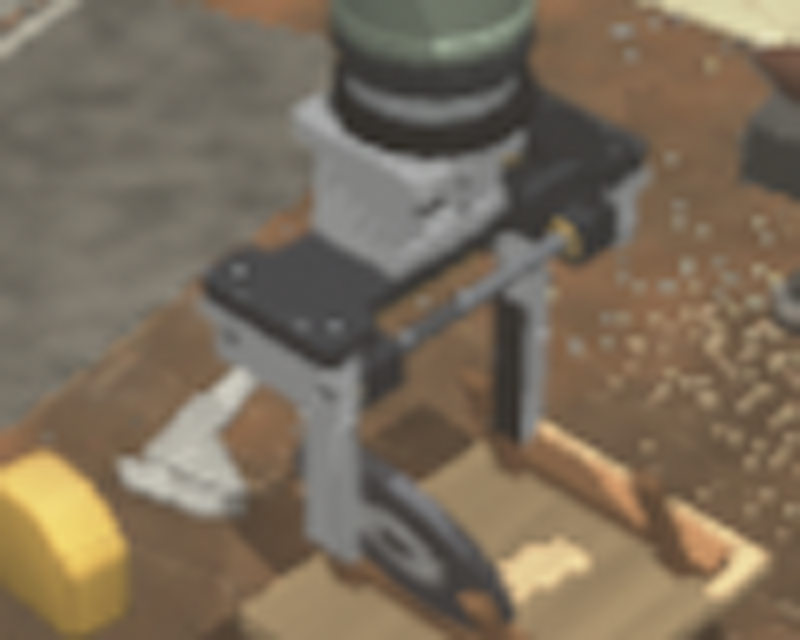

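View pics/wrist17.png

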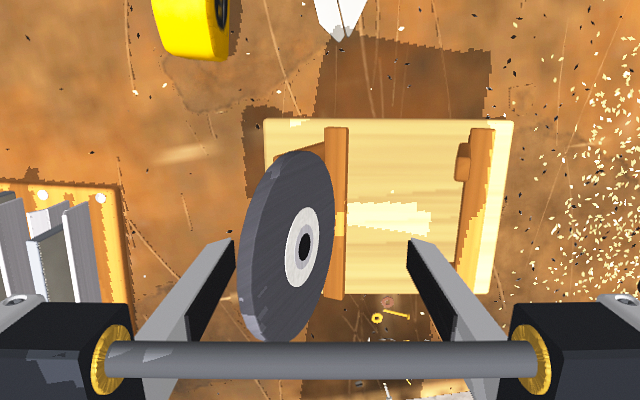

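step_arm --commands '[[0.2, [0.1, 0.1, 0.15], 0], [0.3, [0.2, 0.1, 0.15], 0], [0.4, [0.3, 0.1, 0.15], 0], [0.5, [0.4, 0.1, 0.15], 0], [0.6, [0.5, 0.1, 0.15], 0], [0.6, [0.6, 0.1, 0.15], 0], [0.7, [0.7, 0.1, 0.15], 0], [0.7, [0.8, 0.1, 0.15], 0], [0.75, [0.8, 0.1, 0.15], 0], [0.8, [0.8, 0.1, 0.15], 0], [0.8, [0.8, 0.1, 0.15], 0], [0.8, [0.8, 0.1, 0.15], 0]]' --squeeze 12

```text
t: 18.57
tcp_pos: [0.5062, -0.0803, 0.068]
tool_rot: [-0.0, -0.649, 0.761, 0.001]
wrist_force: [1.3, -0.2, -0.2]
opening: 0.209
```

step_arm --commands '[[0.85, [0, 0, 0], 0], [0.9, [0, 0, 0], 0], [0.95, [0, 0, 0], 0], [1, [0, 0, 0], 0], [1, [0, 0, 0], 0], [1, [0, 0, 0], 0]]' --squeeze 12

```text
t: 19.07
tcp_pos: [0.5064, -0.0796, 0.068]
tool_rot: [0.0, -0.649, 0.761, 0.002]
wrist_force: [0.7, 3.6, 0.8]
opening: 0.085
```

```bash
python3 - <<'E'
from h import *
shift([.5062,-.0804,.068],np.radians(80.9))
m,im=snap("scene","scene18"); crop(im,270,140,370,220,8,"s18")
m,im=snap("wrist","wrist18")
E
```

```text
t 19.07 tcp [ 0.5064 -0.0796  0.068 ] xang -1.7301 open 0.085 F [0.7  3.59 0.84]
shift [0.08 0.   0.  ] -0.0004
```

View pics/s18.png

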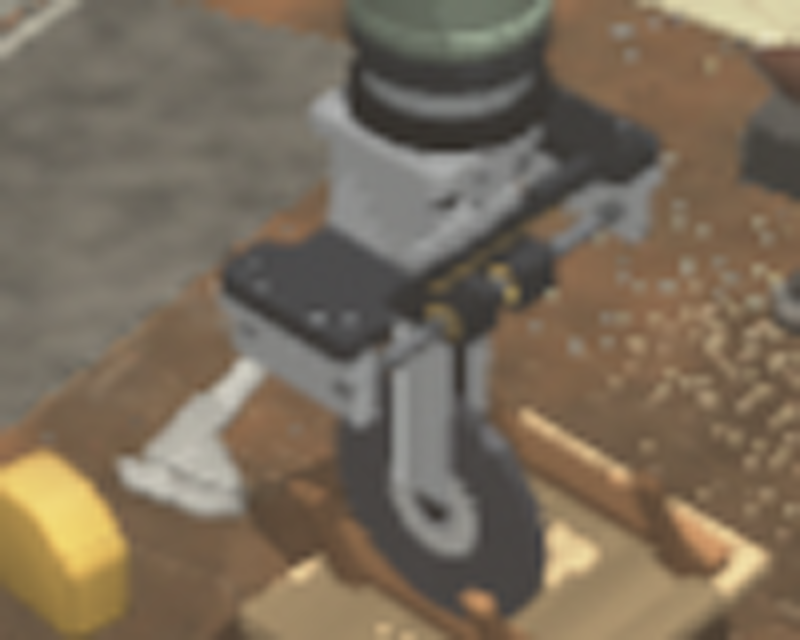

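View pics/wrist18.png

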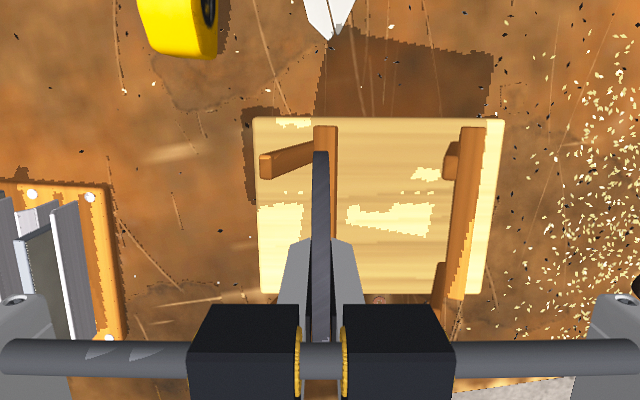

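step_arm --commands '[[1, [0, 0, 0], 0], [1, [0, 0, -0.5], 0], [1, [0, 0, -1.5], 0], [1, [0, 0, -3], 0], [1, [0, 0, -5], 0], [1, [0, 0, -8], 0], [1, [0, 0, -11], 0], [1, [0, 0, -14], 0], [1, [0, 0, -16], 0], [1, [0, 0, -16], 0], [1, [0, 0, -16], 0]]' --squeeze 25

```text
t: 20.08
tcp_pos: [0.5073, -0.0809, 0.2294]
tool_rot: [0.001, -0.648, 0.761, 0.0]
wrist_force: [-0.8, -0.5, -2.0]
opening: 0.084
```

```bash
python3 - <<'E'
from h import *
shift([.5122,.3835,.22],np.radians(92.6))
m,im=snap("wrist","wrist19"); crop(im,250,80,390,280,4,"w19")
R_=quatR(status.sense()['tool_rot']).as_matrix(); p=status.sense()['tcp_pos']
print(p)
E
```

```text
t 20.08 tcp [ 0.5073 -0.0809  0.2294] xang -1.7305 open 0.084 F [-0.78 -0.55 -1.98]
shift [-45.92   6.9    0.98] -0.205
[ 0.50604111 -0.08033184  0.22741025]
```

View pics/w19.png

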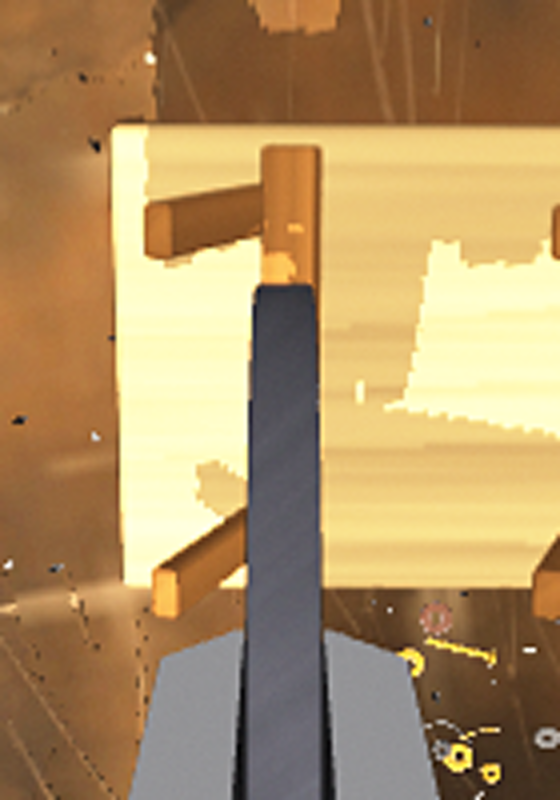

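```bash
python3 - <<'E'
from h import *
m,_=load("wrist19"); p=np.array([.5067,-.0806,.2284]);s=status.sense();R_=quatR(s['tool_rot']).as_matrix()
th=np.linspace(0,2*np.pi,361)
for dz in(.012,.015,.018):
  for y0 in(-.003,0,.003):
    P=p+np.c_[0*th,y0+.055*np.cos(th),-dz+.055*np.sin(th)]@R_.T
    print(dz,y0,proj(m,P)[:,1].min().round(1))
E
```

```text
0.012 -0.003 143.6
0.012 0 149.0
0.012 0.003 154.4
0.015 -0.003 144.2
0.015 0 149.8
0.015 0.003 155.3
0.018 -0.003 144.9
0.018 0 150.5
0.018 0.003 156.1
```

step_arm --commands '[[1, [-1, 0.1, 0], 0], [1, [-3, 0.4, 0], 0], [1, [-6, 0.9, 0], 0], [1, [-9.5, 1.4, 0], -0.02], [1, [-13, 2, 0], -0.04], [1, [-16.5, 2.5, 0], -0.06], [1, [-20, 3, 0], -0.08], [1, [-23.5, 3.5, 0], -0.1], [1, [-27, 4, 0], -0.12], [1, [-30.5, 4.6, 0], -0.14], [1, [-34, 5.1, 0], -0.16], [1, [-37, 5.6, 0], -0.18]]' --squeeze 25

```text
t: 21.13
tcp_pos: [0.5072, 0.2962, 0.2253]
tool_rot: [0.002, 0.715, -0.699, -0.003]
wrist_force: [0.5, 0.7, -2.6]
opening: 0.089
```

```bash
python3 - <<'E'
from h import *
shift([.5126,.3835,.22],np.radians(92.6))
E
```

```text
t 21.13 tcp [0.5072 0.2962 0.2253] xang -1.5482 open 0.089 F [ 0.5   0.72 -2.57]
shift [-8.71 -0.74  0.53] -0.0228
```

step_arm --commands '[[1, [-3, -0.3, 0], -0.01], [1, [-5.5, -0.5, 0.5], -0.02], [1, [-7.5, -0.7, 1], -0.023], [1, [-8.7, -0.7, 2], -0.023], [1, [-8.7, -0.7, 4], -0.023], [1, [-8.7, -0.7, 6], -0.023], [1, [-8.7, -0.7, 7.5], -0.023], [1, [-8.7, -0.7, 8.2], -0.023], [1, [-8.7, -0.7, 8.2], -0.023], [1, [-8.7, -0.7, 8.2], -0.023], [1, [-8.7, -0.7, 8.2], -0.023]]'

```text
t: 22.05
tcp_pos: [0.5121, 0.3836, 0.1442]
tool_rot: [0.002, 0.723, -0.691, -0.003]
wrist_force: [0.5, 0.0, -1.3]
opening: 0.082
```

```bash
python3 - <<'E'
from h import *
shift([.5126,.3835,.059],np.radians(92.6))
m,im=snap("wrist","wrist20"); crop(im,200,60,440,280,3.3,"w20"); print(status.sense()['tcp_pos'])
m,im=snap("scene","scene20"); crop(im,170,230,290,350,5,"s20")
E
```

```text
t 22.05 tcp [0.5121 0.3836 0.1442] xang -1.5255 open 0.082 F [ 0.52  0.04 -1.27]
shift [ 0.03 -0.1   8.52] -0.0
[0.51245786 0.38377162 0.14471548]
```

View pics/w20.png

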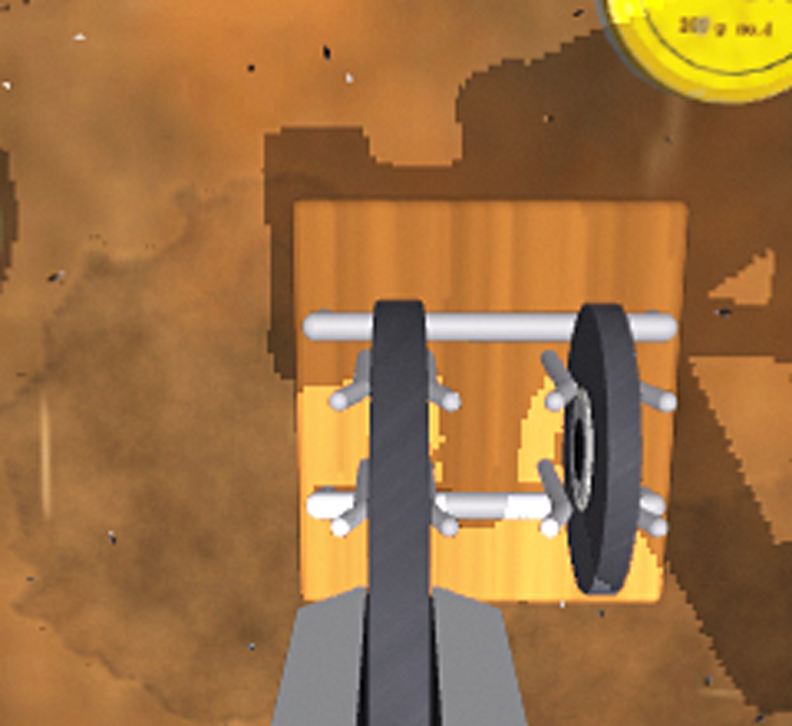

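View pics/s20.png

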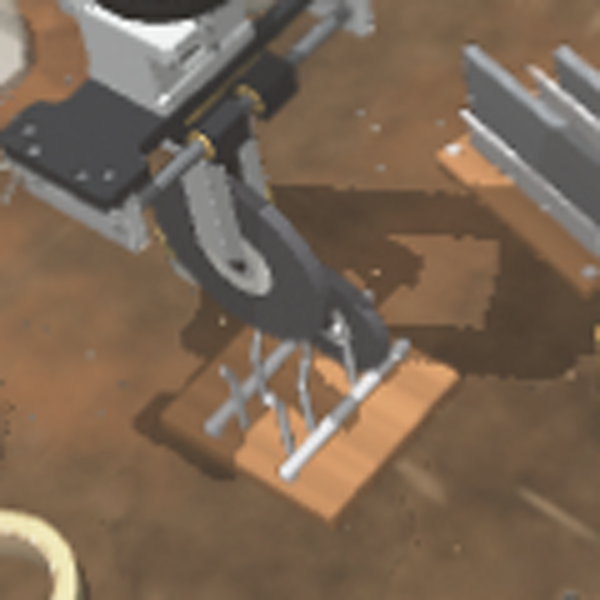

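```bash
python3 - <<'E'
from h import *
m,_=load("wrist20"); R_=quatR(status.sense()['tool_rot']).as_matrix(); p=np.array([.5124,.3837,.1447])
c=lambda L:[(x/3.3+200-.35,y/3.3+60-.35) for x,y in L]
q=(onz(m,c([(340,400),(453,402),(342,527),(447,527)]),.07)-p)@R_;print(q.round(4),q.mean(0))
q=(onz(m,c([(400,327),(400,505)]),.025)-p)@R_;print(q.round(4),q.mean(0))
q=(onz(m,c([(375,300),(424,300)]),.145+.0)-p)@R_;print(q.round(4),q.mean(0))
E
```

```text
[[-0.0132 -0.0174  0.0746]
 [ 0.0137 -0.017   0.0746]
 [-0.0131  0.0147  0.0748]
 [ 0.0127  0.0146  0.0747]] [ 3.52615261e-05 -1.29779020e-03  7.46943826e-02]
[[ 0.0012 -0.0274  0.1196]
 [ 0.0013  0.0237  0.1198]] [ 0.0012372  -0.00185109  0.11968923]
[[-0.0034 -0.0523 -0.0006]
 [ 0.0049 -0.0523 -0.0006]] [ 0.00074716 -0.0523215  -0.0005754 ]
```

step_arm --commands '[[1, [-0.07, -0.2, 0.5], 0], [1, [-0.07, -0.2, 1], 0], [1, [-0.07, -0.2, 2], 0], [1, [-0.07, -0.2, 3], 0], [1, [-0.07, -0.2, 4], 0], [1, [-0.07, -0.2, 5], 0], [1, [-0.07, -0.2, 5.5], 0], [1, [-0.07, -0.2, 5.5], 0], [1, [-0.07, -0.2, 5.5], 0]]'

```text
t: 22.9
tcp_pos: [0.5138, 0.3846, 0.0891]
tool_rot: [0.002, 0.723, -0.691, -0.003]
wrist_force: [0.1, 0.3, -1.1]
opening: 0.086
```

```bash
python3 - <<'E'
from h import *
shift([.5126,.3835,.059],np.radians(92.6))
m,im=snap("wrist","wrist21"); crop(im,200,60,440,280,3.3,"w21"); print(status.sense()['tcp_pos'])
m,im=snap("scene","scene21"); crop(im,170,230,290,350,5,"s21")
E
```

```text
t 22.9 tcp [0.5138 0.3846 0.0891] xang -1.5253 open 0.086 F [ 0.12  0.27 -1.13]
shift [0.11 0.11 3.01] 0.0001
[0.51442906 0.38484426 0.08994667]
```

View pics/w21.png

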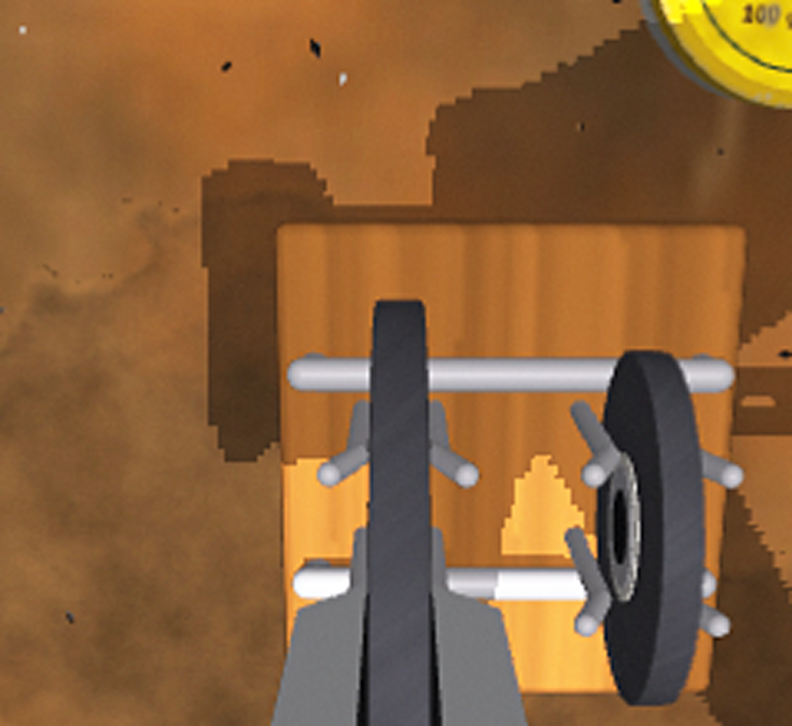

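View pics/s21.png

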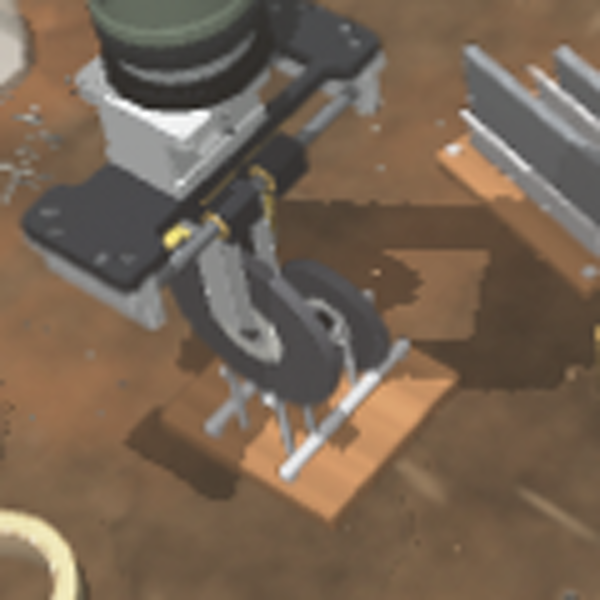

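step_arm --commands '[[1, [0, 0, 0.5], 0], [1, [0, 0, 1], 0], [1, [0, 0, 1.5], 0], [1, [0, 0, 2], 0], [1, [0, 0, 2.2], 0], [1, [0, 0, 2.2], 0]]'

```text
t: 23.5
tcp_pos: [0.5138, 0.3847, 0.0672]
tool_rot: [0.001, 0.723, -0.691, -0.003]
wrist_force: [-0.3, 0.5, -2.1]
opening: 0.081
```

```bash
python3 - <<'E'
from h import *
shift([.5126,.3835,.059],np.radians(92.6))
m,im=snap("wrist","wrist22"); crop(im,200,60,440,280,3.3,"w22"); print(status.sense()['tcp_pos'])
E
```

```text
t 23.5 tcp [0.5138 0.3847 0.0672] xang -1.5254 open 0.081 F [-0.26  0.49 -2.08]
shift [0.11 0.13 0.82] -0.0
[0.51420979 0.38487201 0.06775943]
```

View pics/w22.png

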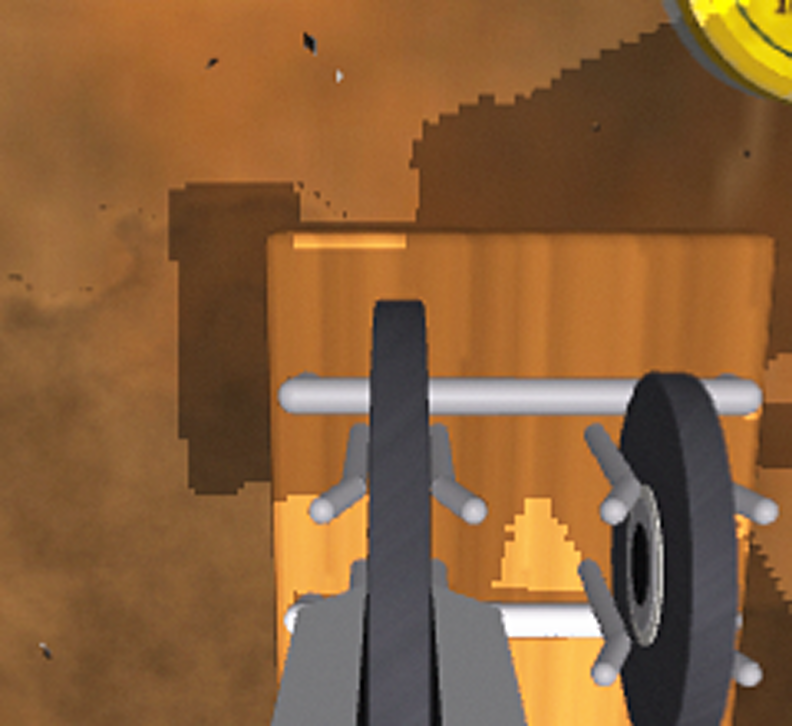

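Centred between the tines. Lowering the rest slowly until contact.

step_arm --commands '[[1, [0, 0, 0.15], 0], [1, [0, 0, 0.3], 0], [1, [0, 0, 0.45], 0], [1, [0, 0, 0.55], 0], [1, [0, 0, 0.6], 0], [1, [0, 0, 0.6], 0]]'

```text
t: 24.05
tcp_pos: [0.5141, 0.3848, 0.0616]
tool_rot: [0.001, 0.723, -0.691, -0.003]
wrist_force: [-0.2, -0.2, -1.0]
opening: 0.082
```

step_arm --commands '[[1, [0, 0, 0.08], 0], [1, [0, 0, 0.14], 0], [1, [0, 0, 0.2], 0], [1, [0, 0, 0.2], 0]]'

```text
t: 24.38
tcp_pos: [0.514, 0.3848, 0.0595]
tool_rot: [0.001, 0.723, -0.691, -0.003]
wrist_force: [0.0, -0.7, -1.2]
opening: 0.085
```

step_arm --commands '[[1, [0, 0, 0.08], 0], [1, [0, 0, 0.15], 0], [1, [0, 0, 0.15], 0]]'

```text
t: 24.63
tcp_pos: [0.5142, 0.3849, 0.0586]
tool_rot: [0.001, 0.723, -0.691, -0.003]
wrist_force: [0.2, -0.5, 2.3]
opening: 0.082
```

```bash
python3 - <<'E'
from h import *
shift([.5126,.3835,.059],np.radians(92.6))
m,im=snap("scene","scene23"); crop(im,170,230,290,350,5,"s23")
E
```

```text
t 24.63 tcp [0.5142 0.3849 0.0586] xang -1.5253 open 0.082 F [ 0.24 -0.49  2.32]
shift [ 0.13  0.16 -0.04] 0.0001
```

View pics/s23.png

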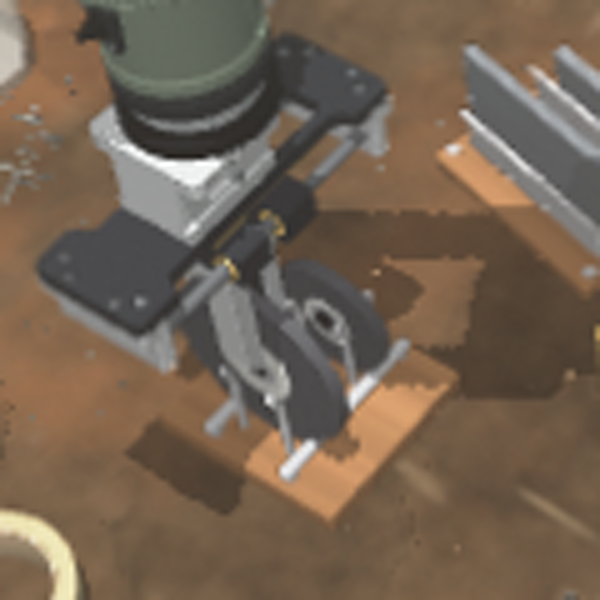

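step_arm --commands '[[1, [0, 0, 0.05], 0], [1, [0, 0, 0.05], 0], [1, [0, 0, 0.05], 0]]' --squeeze 4

```text
t: 24.93
tcp_pos: [0.5142, 0.3849, 0.0585]
tool_rot: [0.001, 0.723, -0.691, -0.003]
wrist_force: [-1.5, -0.9, 3.9]
opening: 0.082
```

step_arm --commands '[[0.95, [0, 0, 0], 0], [0.9, [0, 0, 0], 0], [0.85, [0, 0, 0], 0], [0.8, [0, 0, 0], 0], [0.75, [0, 0, 0], 0], [0.7, [0, 0, 0], 0], [0.7, [0, 0, 0], 0], [0.7, [0, 0, 0], 0]]'

```text
t: 25.6
tcp_pos: [0.5143, 0.385, 0.0585]
tool_rot: [0.001, 0.723, -0.691, -0.003]
wrist_force: [0.3, -0.6, 0.3]
opening: 0.297
```

```bash
python3 - <<'E'
from h import *
shift([.5126,.3835,.059],np.radians(92.6))
m,im=snap("wrist","wrist24"); crop(im,200,60,440,280,3.3,"w24")
E
```

```text
t 25.6 tcp [0.5143 0.385  0.0585] xang -1.5253 open 0.297 F [ 0.28 -0.63  0.32]
shift [ 0.14  0.17 -0.05] 0.0001
```

View pics/w24.png

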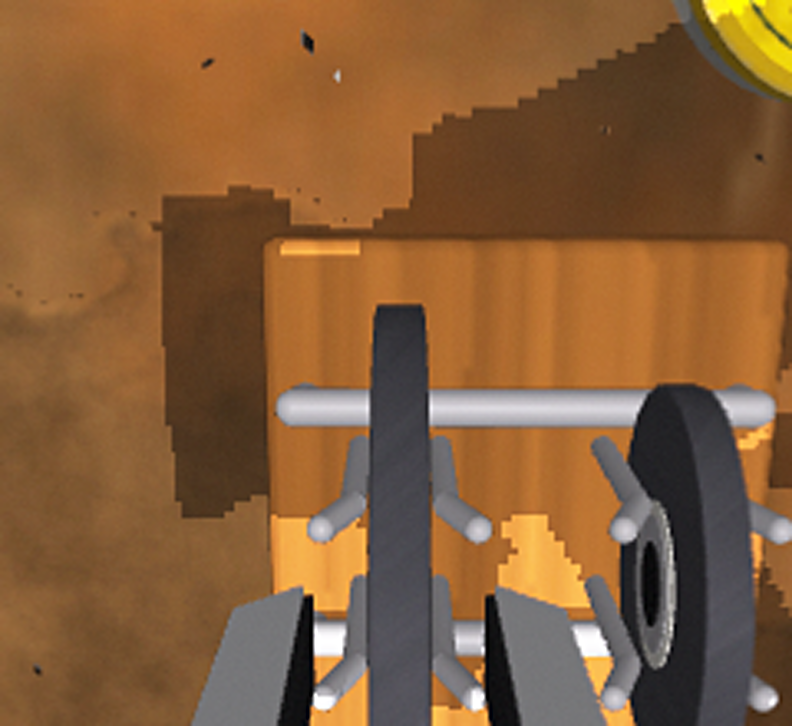

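Released and upright. Rising clear and backing off for the last check.

step_arm --commands '[[0.7, [0, 0, -1], 0], [0.7, [0, 0, -3], 0], [0.7, [0, 0, -5], 0], [0.7, [0, 0, -8], 0], [0.7, [0, 0, -12], 0], [0.7, [0, 0, -16], 0], [0.7, [0, 0, -20], 0], [0.7, [0, 0, -24], 0], [0.7, [0, 2, -27], 0], [0.7, [1, 3, -28], 0], [0.7, [2, 3, -28], 0], [0.7, [3, 3, -28], 0]]'

```text
t: 26.65
tcp_pos: [0.4872, 0.3526, 0.34]
tool_rot: [-0.0, 0.723, -0.691, -0.002]
wrist_force: [0.5, -0.2, -1.3]
opening: 0.298
```

```bash
python3 - <<'E'
from h import *
shift([.5126,.3835,.059])
m,im=snap("wrist","wrist25"); print(status.sense()['tcp_pos'])
m,im=snap("scene","scene25"); crop(im,180,170,380,330,4,"s25")
snap("top","top25")
E
```

```text
t 26.65 tcp [0.4872 0.3526 0.34  ] xang -1.5246 open 0.298 F [ 0.52 -0.17 -1.29]
shift [-2.87 -2.74 28.1 ]
[0.4872594  0.3502254  0.33809561]
```

View pics/wrist25.png

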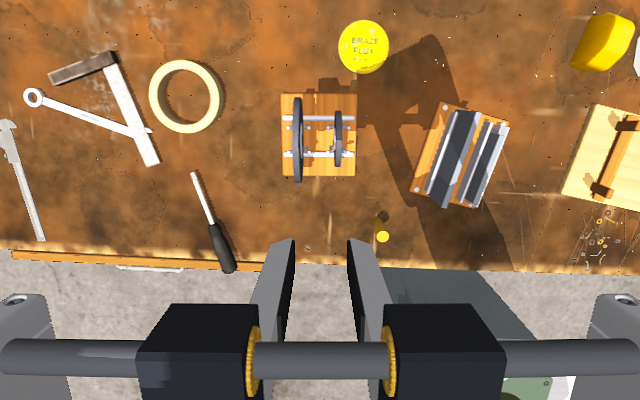

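View pics/s25.png

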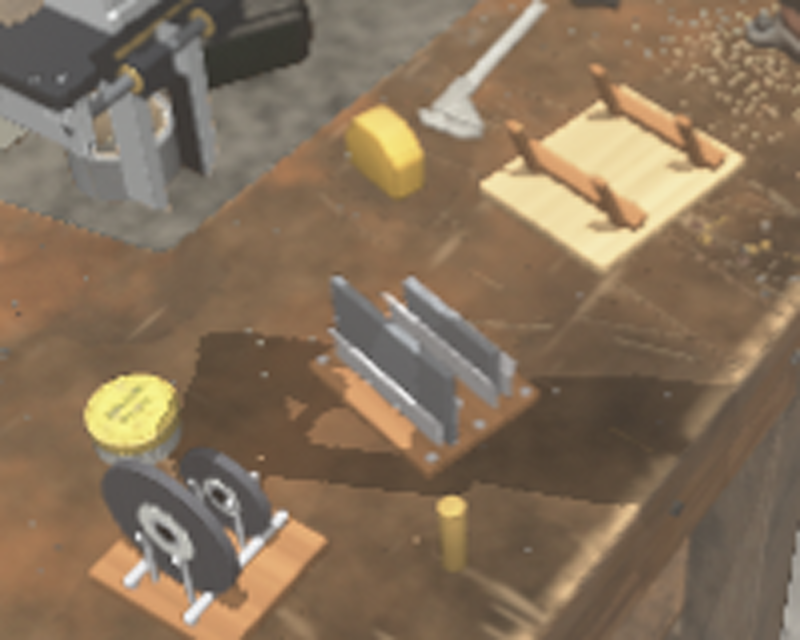

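```bash
python3 - <<'E'
from h import *
m,im=load("wrist25"); crop(im,270,80,520,220,3.2,"w25")
E
```

```text
(no output)
```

View pics/w25.png

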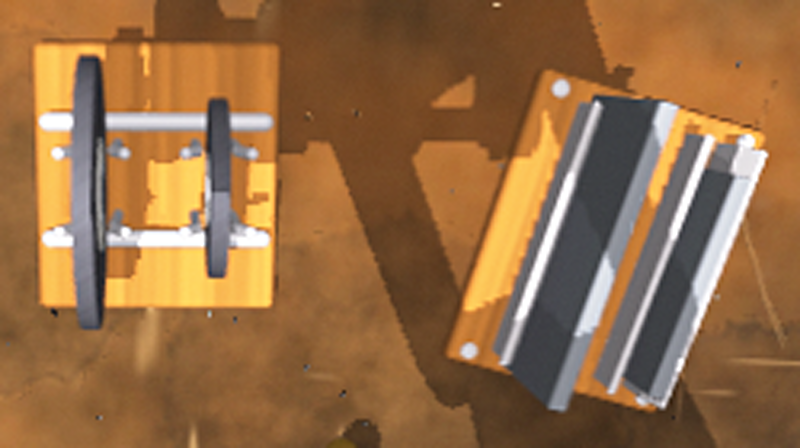

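```bash
python3 - <<'E'
from h import *
m,_=load("wrist25")
c=lambda L:[(x/3.2+270-.35,y/3.2+80-.35) for x,y in L]
q=onz(m,c([(668,103),(557,410)]),.087);print("stone top",q.round(4).tolist(),np.linalg.norm(q[0]-q[1]),q.mean(0).round(4))
q=onz(m,c([(90,57),(90,327)]),.074);print("disc ends",q.round(4).tolist(),q.mean(0).round(4))
r=order.hand_in();print(r)
E
```

```text
stone top [[0.5605, 0.1602, 0.087], [0.4345, 0.1856, 0.087]] 0.12853722900592912 [0.4975 0.1729 0.087 ]
disc ends [[0.5659, 0.385, 0.074], [0.4572, 0.3816, 0.074]] [0.5116 0.3833 0.074 ]
the job is handed in; nothing more can be done
None
```

Both pieces are put away: the large stone stands on its long edge in the empty channel, and the large disc stands on both rails between the empty tines. I placed the stone first, lowered each until the wrist force showed light contact (a few newtons), then let go. I handed in at about 27 s of the 58 s.

- **Final positions:** the stone's top edge is centred at (0.4975, 0.1729), about 1.5 mm from the slot I measured at (0.4964, 0.1719). The disc's centre is at (0.5116, 0.3833), within about 1 mm of its slot at (0.5122, 0.3828).
- **Last pictures:** both stand upright. The small stone, small disc, brass stub, flux tin, tape measure and stand look undisturbed. I left the purple look-alike alone.
- **A disagreement:** the pictures put the fingertips about 16 mm behind the reported TCP, not 11 mm ahead as stated. My first close therefore shut just above the stone without moving it. I corrected the height by about 25 mm, and both grasps then read about 8 mm.
- **Measuring error:** sizes I checked in the pictures came out about 1% short, and I saw a 1–2 mm sideways offset in the wrist camera. I trimmed each placing by eye over its rack.

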